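# Load the pallet of an indexing drill jig by feel

## Robot

A 6-joint arm with a two-finger parallel gripper is mounted at the origin on a cart in front of the work surface, level with it; the furniture and walls round the work are solid. World frame = base frame: x ahead of the robot, y to its left, z up, the work surface at z = 0. Lengths are in mm, angles in rad, forces in N, time in s.
With the tool pointing down it reaches from about 225 to 875 mm from the base axis. Payload 3.4 kg.
Tool frame: the origin (TCP) lies at the very end of the fingers, on their centre line; the grasp point (between the pads) lies 19 mm behind it (r.tcp_to_grasp is the distance from the TCP to the grasp point, in mm); z points along the fingers, y is the line along which they close (so a half turn about z gives the same grasp; the last joint's range is limited). The gripper opens to 85 mm and grips with 20 to 120 N. Pads are 22 mm wide; open, the fingers measure 114 mm over their backs; the gripper's body (76 mm by 85 mm) begins 54 mm behind the grasp point. The pads swing forward as they close: fully open they stand 13 mm farther back than shut.
Start: joints at [-1.253, 0.276, 1.505, -0, 1.361, -0.121], TCP at [244.294, -520.56, 231.328] pointing down, gripper open.
Joint ranges: [-2.89, 2.89], [-0.75, 2.08], [0.22, 2.7], [-1.18, 4.32], [0.11, 2.71], [-2.7, 2.7]. Speed limits (rad/s): [2.57, 2.57, 3.14, 3.14, 3.14, 3.14].

## Interface

Orientations are given as a unit quaternion [w, x, y, z].
In Python, from station import r gives the robot as it stands. The module is installed in compiled form; this text tells all that it offers.
- The arm moves only by the tool apply_moves, never from a script. Its argument "rows" is a list of rows, each a list of 3 entries, a list of its own where there are three numbers: the turn, a rotation vector about the tool's x, y, z in degrees, then the shift along the tool's x, y, z in cm, then the opening, from 0 (shut) to 1 (fully open). In form: [[[ax, ay, az], [tx, ty, tz], jaw], ...]. A call has 1 to 8 rows; each row shifts and turns the commanded pose from where the row before left it, along the tool's axes as they then stand; what a row does not reach is not made up. A row lasts 1/10 s, in which the tool goes at most 50 mm and 8.59 degrees, less where a joint would pass 70% of its speed; a pose out of reach is approached as far as the arm can. A call with a gripper value outside its range is refused whole. The fingers move at their own pace and stop on an object; "newtons" is the grip in N (left out, the last holds). Time passes only in rows, so rows that do not move let the fingers close. It gives the time, the measured TCP pose, the force, the opening and the grip force at its end, in the units of the state.
- r.read_state(): the state, without advancing time (a new reading comes with each control period).
- r.read_camera(name): name is "side" or "top"; returns a dict with "frame" (480x640x3 uint8, red, green, blue), "mtx" (3x3 intrinsics, pixels), "R" (3x3) and "t" (3): a world point X has camera coordinates R X + t. Camera axes: x right, y down, z forward; pixel columns grow to the right and rows downward; lengths in mm; the calibration is good to about 2 mm. A picture is of the moment at which its call begins. There is no depth.
- r.job_done(): hands the job in; it is judged then, once.
The state is a dict: "time": time; "q": joint angles; "joint_vel": joint speeds; "effort": joint torques, N m; "tool_pos": TCP position; "tcp_rot": TCP orientation; "ft_force": force on the tool from outside, world axes, zero at the start; "moment": the same for the moment, N m; "gripper_width": opening from 0.0 (shut) to 1.0 (fully open); "grasp_force": force on a finger pad.
Only numpy, scipy, OpenCV 4.12 (cv2) and the standard library are available. Lean on these libraries where they do the work, as an engineer would, in place of code of your own. Each camera call takes 0.05 s, during which the arm holds its last target. There are 200 camera calls.

## Task

Get the indexing drill jig ready for the next batch: lift its red sprung plunger, swing the pallet from under the bush plate to the loading station on the robot's side and let the plunger drop home. Load every brass pin blank from the wooden block into an empty pocket of the pallet, one to a pocket and fully down; worn pockets are blanked off by black plugs sunk out of sight, so feel with the blank for the open ones. Then lift the plunger again, swing the loaded pallet back under the bush plate and let the plunger drop fully home, leaving the oil bottle and the aluminium block undisturbed.

Things in the scene. Friction and masses are not known exactly. Their poses are not given: they have to be found in the camera images.
- pivot (a point): Vertical axis of the indexing drill jig's rotary head, at the top of its round grey base (216 mm across, 18 mm high, bolted down). Frame of the fixed base, z up: the loading station is on its -x side (towards the robot), the drilling station 45 degrees counter-clockwise of its +x.
- bush_plate (a point): Centre of the top face of the fixed steel bush plate over the drilling station: 106 mm along x (away from the pivot), 108 mm along y, from 90 to 100 mm above the bench, its drill bushes up to 107 mm; a grey column carries its outer end. Nothing needs to be handled under it.
- jig_head (a joint): Angle of the rotary head that carries the pallet, rad, growing counter-clockwise from above: 0 = pallet at the drilling station, under the bush plate (so it starts), 2.356 (135 degrees) = pallet at the loading station. Range -0.15 to 2.5. With the plunger up it turns about the pivot against about 0.12 N m of friction.
- plunger (a joint): Lift of the sprung index plunger, m: 0 = fully home in a hole of the base's index ring (head locked), 0.009 = its tip rides on the ring, 0.013 = fully up. The spring presses it down with 2.6 N at home, 5.5 N fully up. Let go within about 2 mm of a hole it drops in by itself; the only holes are at head angles 0 and 2.356.
- knob (a point): Middle of the red plunger knob, 26 mm in diameter and 23 mm tall, 67 mm above the bench when home; below it a thin stem, then a steel housing whose top is at 49 mm. It sits on the head's arm, 95 mm from the pivot axis and 120 degrees counter-clockwise of the pallet, and swings round with the head.
- pallet (a point): Centre of the top face of the dark steel pallet on the head, 74 x 108 mm, top 61 mm above the bench, 80 mm from the pivot axis; x points outwards from the axis, z up. It has eight round upright pockets, 19 mm in diameter and 33 mm deep; in some lies a black plug 15 mm high (not listed, hardly visible) that leaves only 18 mm of depth.
- pocket_1 (a point): Centre of the mouth of pallet pocket 1 (in the pallet's frame x -22, y -39 mm), 61 mm above the bench; axes as the pallet's.
- pocket_2 (a point): Centre of the mouth of pallet pocket 2 (in the pallet's frame x -22, y -13 mm), 61 mm above the bench; axes as the pallet's.
- pocket_3 (a point): Centre of the mouth of pallet pocket 3 (in the pallet's frame x -22, y +13 mm), 61 mm above the bench; axes as the pallet's.
- pocket_4 (a point): Centre of the mouth of pallet pocket 4 (in the pallet's frame x -22, y +39 mm), 61 mm above the bench; axes as the pallet's.
- pocket_5 (a point): Centre of the mouth of pallet pocket 5 (in the pallet's frame x +22, y -39 mm), 61 mm above the bench; axes as the pallet's.
- pocket_6 (a point): Centre of the mouth of pallet pocket 6 (in the pallet's frame x +22, y -13 mm), 61 mm above the bench; axes as the pallet's.
- pocket_7 (a point): Centre of the mouth of pallet pocket 7 (in the pallet's frame x +22, y +13 mm), 61 mm above the bench; axes as the pallet's.
- pocket_8 (a point): Centre of the mouth of pallet pocket 8 (in the pallet's frame x +22, y +39 mm), 61 mm above the bench; axes as the pallet's.
- blank_stand: Loose beech block, 184 x 52 x 28 mm, 0.7 kg, that holds the pin blanks upright in a row along its x axis, at -68, -34, 0, +34 and +68 mm, in 18 mm holes 20 mm deep; origin at the centre of its underside, z up.
- blank_1_mid (a point): Centre (half-way up) of brass pin blank 1, round, 16 mm in diameter, 55 mm long, upright (z along it), foot bevelled 2 mm, about 0.085 kg; in the block its centre is 35.5 mm above the bench. Right down in an empty pocket its centre is 5.5 mm below the pallet's top and 22 mm stand out; on a plug 37 mm would stand out and foul the bush plate. May be absent.
- blank_2_mid (a point): Centre (half-way up) of brass pin blank 2, round, 16 mm in diameter, 55 mm long, upright (z along it), foot bevelled 2 mm, about 0.085 kg; in the block its centre is 35.5 mm above the bench. Right down in an empty pocket its centre is 5.5 mm below the pallet's top and 22 mm stand out; on a plug 37 mm would stand out and foul the bush plate. May be absent.
- blank_3_mid (a point): Centre (half-way up) of brass pin blank 3, round, 16 mm in diameter, 55 mm long, upright (z along it), foot bevelled 2 mm, about 0.085 kg; in the block its centre is 35.5 mm above the bench. Right down in an empty pocket its centre is 5.5 mm below the pallet's top and 22 mm stand out; on a plug 37 mm would stand out and foul the bush plate. May be absent.
- blank_4_mid (a point): Centre (half-way up) of brass pin blank 4, round, 16 mm in diameter, 55 mm long, upright (z along it), foot bevelled 2 mm, about 0.085 kg; in the block its centre is 35.5 mm above the bench. Right down in an empty pocket its centre is 5.5 mm below the pallet's top and 22 mm stand out; on a plug 37 mm would stand out and foul the bush plate. May be absent.
- blank_5_mid (a point): Centre (half-way up) of brass pin blank 5, round, 16 mm in diameter, 55 mm long, upright (z along it), foot bevelled 2 mm, about 0.085 kg; in the block its centre is 35.5 mm above the bench. Right down in an empty pocket its centre is 5.5 mm below the pallet's top and 22 mm stand out; on a plug 37 mm would stand out and foul the bush plate. May be absent.
- oil_bottle: Small white squeeze bottle with a red nozzle, 40 mm in diameter, 125 mm tall, standing beside the jig, a bystander; origin at the centre of its underside.
- drilled_block: Aluminium block with bores, 36 x 50 x 26 mm, a bystander left of the jig; origin at the centre of its underside.
Mind the look-alikes: they are no part of the job. What is shaped like the part that bears blank_3_mid but pink is not meant. Leave any purple look-alike of the part that bears blank_5_mid alone.

How it is judged (in metres and radians):
On the way, in this order (a step that is already met when the one before it is completed fails the run):
1. the pallet is at the loading station and the plunger is home in its hole (value of joint jig_head between 2.321 and 2.391 rad and value of joint plunger below 0.002 m), for 0.3 s.
2. every blank stands fully down in a pocket of the pallet, the pallet still locked at the loading station (all of step 1 and z of blank_1_mid in the frame of pallet between -0.012 and 0.001 m and x of blank_1_mid in the frame of pallet between -0.032 and 0.032 m and y of blank_1_mid in the frame of pallet between -0.048 and 0.048 m and angle between each of blank_1_mid, blank_2_mid, blank_3_mid, blank_4_mid, blank_5_mid's own z axis and vertical below 0.2 rad and z of blank_2_mid in the frame of pallet between -0.012 and 0.001 m and x of blank_2_mid in the frame of pallet between -0.032 and 0.032 m and y of blank_2_mid in the frame of pallet between -0.048 and 0.048 m and z of blank_3_mid in the frame of pallet between -0.012 and 0.001 m and x of blank_3_mid in the frame of pallet between -0.032 and 0.032 m and y of blank_3_mid in the frame of pallet between -0.048 and 0.048 m and z of blank_4_mid in the frame of pallet between -0.012 and 0.001 m and x of blank_4_mid in the frame of pallet between -0.032 and 0.032 m and y of blank_4_mid in the frame of pallet between -0.048 and 0.048 m and z of blank_5_mid in the frame of pallet between -0.012 and 0.001 m and x of blank_5_mid in the frame of pallet between -0.032 and 0.032 m and y of blank_5_mid in the frame of pallet between -0.048 and 0.048 m), for 0.3 s.
At the end, for the whole second after the job is handed in: The head is back at 0 (within 0.035 rad) with the plunger home (under 2 mm of lift) and at rest, and every blank stands in a pocket of the pallet, fully down (its centre no higher than 1 mm above the pallet's top face, where 5.5 mm below is right down) and upright within 0.2 rad (z of blank_1_mid in the frame of pallet between -0.012 and 0.001 m and x of blank_1_mid in the frame of pallet between -0.032 and 0.032 m and y of blank_1_mid in the frame of pallet between -0.048 and 0.048 m and angle between each of blank_1_mid, blank_2_mid, blank_3_mid, blank_4_mid, blank_5_mid's own z axis and vertical below 0.2 rad and z of blank_2_mid in the frame of pallet between -0.012 and 0.001 m and x of blank_2_mid in the frame of pallet between -0.032 and 0.032 m and y of blank_2_mid in the frame of pallet between -0.048 and 0.048 m and z of blank_3_mid in the frame of pallet between -0.012 and 0.001 m and x of blank_3_mid in the frame of pallet between -0.032 and 0.032 m and y of blank_3_mid in the frame of pallet between -0.048 and 0.048 m and z of blank_4_mid in the frame of pallet between -0.012 and 0.001 m and x of blank_4_mid in the frame of pallet between -0.032 and 0.032 m and y of blank_4_mid in the frame of pallet between -0.048 and 0.048 m and z of blank_5_mid in the frame of pallet between -0.012 and 0.001 m and x of blank_5_mid in the frame of pallet between -0.032 and 0.032 m and y of blank_5_mid in the frame of pallet between -0.048 and 0.048 m and value of joint jig_head between -0.035 and 0.035 rad and value of joint plunger below 0.002 m and velocity of joint jig_head between -0.05 and 0.05 rad/s); the robot touches nothing.
It fails at once if the oil bottle is knocked over or shifted by more than 3 cm (distance of oil_bottle from where it was at the start of the episode above 0.03 m or angle between oil_bottle's own z axis and vertical above 0.5 rad).
It fails at once if the aluminium block is shifted by more than 3 cm (distance of drilled_block from where it was at the start of the episode above 0.03 m).
Of plug_1, plug_2, plug_3, plug_4, plug_5, plug_6, plug_7, plug_8 only 3 to 3 are there at a start; the rules pass over those that are not, and their reading is None.
Of blank_1, blank_2, blank_3, blank_4, blank_5 only 3 to 5 are there at a start; the rules pass over those that are not, and their reading is None.
At some moment in a run one of blank_stand may be knocked a few centimetres aside while the robot is not near it.
It also fails if it takes over 210 s, if anything falls off the work surface, if the arm or the gripper's body presses on something with over 40 N, if the wrist force passes 120 N, or if a joint passes its speed limit or range.

## Working session

There is one attempt and no reset: what is moved stays moved. The work goes in short steps, Python scripts to look and compute and a tool call to move; the robot and the scene stay as the last step left them, time stands still between calls to the robot, and variables do not carry over. Pictures are saved under pics/ and viewed, at most 14 in all, crops included, and the job is handed in when it is done.

Besides the shell and the picture viewer there is one more tool, called after "Request:" by a JSON object that holds its "name" and its "arguments". apply_moves: Moves the arm, as the interface text tells. Its arguments: {"type":"object","properties":{"rows":{"type":"array","items":{"type":"array"}},"newtons":{"type":"number"}},"required":["rows"]}

```bash
mkdir -p pics; ls; cat > h.py <<'E'
from station import r
import numpy as np, cv2
def snap(name,fn=None):
    c=r.read_camera(name)
    if fn: cv2.imwrite('pics/'+fn,c['frame'][:,:,::-1])
    return c
def ray(c,u,v,z):
    K,R,t=[np.array(c[k],float) for k in('mtx','R','t')]
    o=-R.T@t.ravel(); d=R.T@np.linalg.inv(K)@np.array([u,v,1.]); s=(z-o[2])/d[2]
    return o+s*d
def proj(c,X):
    K,R,t=[np.array(c[k],float) for k in('mtx','R','t')]
    p=K@(R@np.array(X,float)+t.ravel()); return p[:2]/p[2]
def blobs(c,lo,hi,amin=30):
    m=cv2.inRange(cv2.cvtColor(c['frame'],cv2.COLOR_RGB2HSV),np.array(lo),np.array(hi))
    n,l,s,ce=cv2.connectedComponentsWithStats(m)
    return [(ce[i].round(1).tolist(),s[i].tolist()) for i in range(1,n) if s[i][4]>amin]
E
python3 - <<'E'
from h import *
for n in('top','side'):
    c=snap(n,n+'0.png'); print(n,np.array(c['mtx']).round(0).tolist(),np.array(c['R']).round(3).tolist(),np.array(c['t']).round(0).tolist())
print(r.read_state())
E
```

```text
pics
top [[615.0, 0.0, 323.0], [0.0, 615.0, 237.0], [0.0, 0.0, 1.0]] [[-0.003, -1.0, 0.005], [-0.981, 0.002, -0.194], [0.194, -0.005, -0.981]] [-37.0, 567.0, 1226.0]
side [[462.0, 0.0, 318.0], [0.0, 462.0, 243.0], [0.0, 0.0, 1.0]] [[0.896, -0.444, -0.016], [-0.245, -0.463, -0.852], [0.37, 0.767, -0.524]] [-486.0, 183.0, 744.0]
{'time': 0.1, 'q': array([-1.25298326e+00,  2.76546342e-01,  1.50600667e+00,  1.44971377e-05,
        1.36069406e+00, -1.21035347e-01]), 'joint_vel': array([ 4.47240225e-04, -3.11392045e-04, -4.61742672e-03,  7.06144802e-04,
        8.39814706e-04,  3.89932165e-05]), 'effort': array([ 1.91956649e-03, -4.17699552e+01, -2.46404457e+01, -1.12867292e-04,
        5.80587148e-03, -2.31695282e-05]), 'tool_pos': array([ 244.15062591, -520.07651792,  230.51783172]), 'tcp_rot': array([-8.23906664e-04,  9.76022939e-01,  2.17666118e-01, -7.42034671e-05]), 'ft_force': array([-0.11045181, -0.29924929, -0.2578951 ]), 'moment': array([ 0.01083314, -0.01202984,  0.05308743]), 'grasp_force': 0.0, 'gripper_width': 1.0007116353492371}
```

View pics/top0.png

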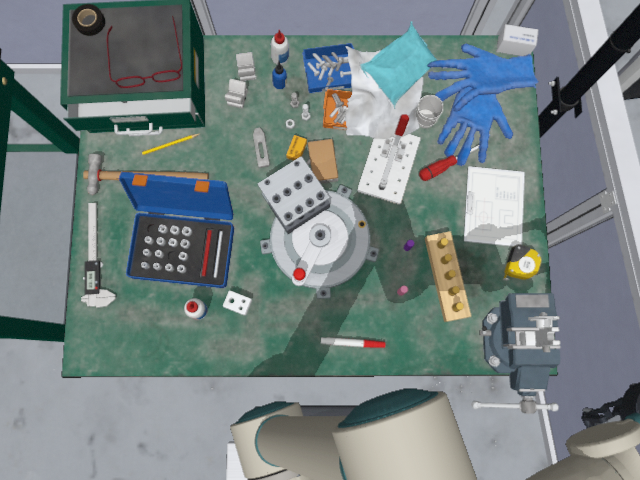

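View pics/side0.png

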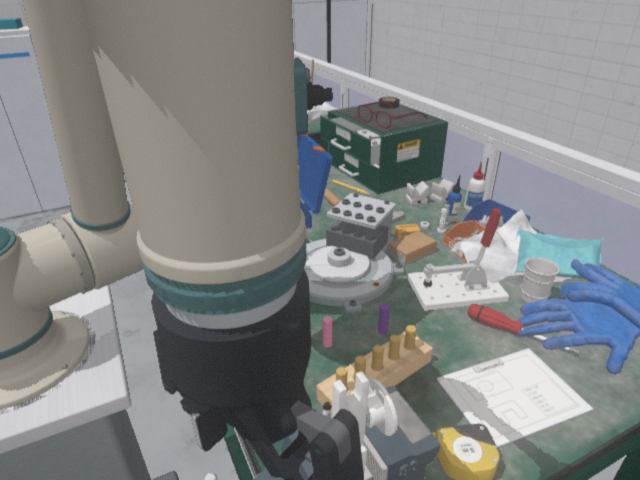

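The top view shows five brass pins at about (445,241), (449,257), (451,274), (455,289) and (458,306). The look-alikes are a pink pin at (403,290) and a purple pin at (409,244). The knob is red at (299,274); the other red items are the oil-bottle nozzle (195,308), the toggle handle (402,125), the marker (372,344) and the back bottle (280,40). The pallet is under the plate at (295,190), and the aluminium block is at (237,301). I'll check the choice in one close crop.

```bash
python3 - <<'E'
from h import *
c=snap('top')
f=c['frame'][:,:,::-1]
cv2.imwrite('pics/crop1.png',cv2.resize(f[150:330,225:485],None,fx=3,fy=3,interpolation=cv2.INTER_CUBIC))
print('red',blobs(c,(0,140,100),(6,255,255),20))
print('brass',blobs(c,(17,110,60),(28,255,255),15))
print('pivotguess',ray(c,320,235,50))
E
```

```text
red [([279.1, 37.8], [275, 31, 9, 13, 78]), ([401.9, 124.7], [396, 115, 13, 21, 148]), ([437.1, 167.6], [419, 156, 38, 25, 402]), ([206.3, 252.7], [202, 230, 10, 46, 169]), ([299.0, 273.7], [294, 268, 11, 12, 107]), ([191.9, 306.5], [187, 302, 11, 10, 78]), ([373.6, 343.6], [364, 340, 21, 8, 133])]
brass [([194.2, 64.4], [194, 50, 2, 27, 32]), ([166.7, 144.6], [142, 135, 51, 20, 184]), ([296.1, 147.2], [286, 135, 21, 25, 344]), ([361.4, 223.9], [359, 221, 6, 7, 23]), ([442.3, 242.9], [437, 238, 12, 11, 88]), ([522.9, 266.6], [504, 249, 37, 31, 495]), ([445.9, 258.6], [440, 254, 12, 11, 86]), ([449.5, 274.5], [444, 270, 12, 10, 89]), ([453.5, 290.4], [448, 286, 12, 10, 86]), ([457.4, 306.4], [452, 302, 12, 10, 88])]
pivotguess [571.90057796 -32.81078471  50.        ]
```

View pics/crop1.png

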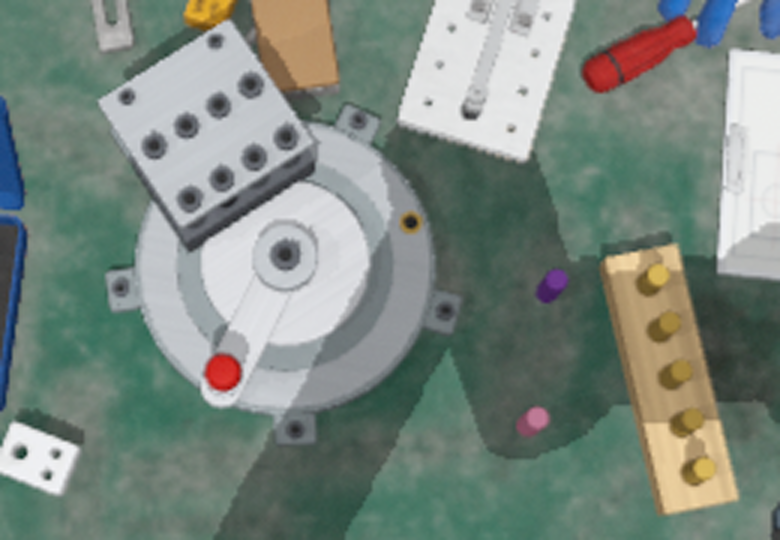

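Crop: red knob on the grey arm at crop (222,372), hub at (285,254), free index hole at (410,221). Five brass pins stand in the beech block; the pink and purple pins stand loose on the bench and stay out of it. Next I measure the pivot, knob, pins and block.

```bash
cat > base.py <<'E'
from h import *
from scipy.optimize import least_squares
c=snap('top')
K,R,t=[np.array(c[k],float) for k in('mtx','R','t')]; print('cam',(-R.T@t.ravel()).round())
hsv=cv2.cvtColor(c['frame'],cv2.COLOR_RGB2HSV)
m=(hsv[:,:,1]<60).astype(np.uint8)
c0=proj(c,(568,-32,18)); print('c0',c0)
pts=[]
for a in np.radians(np.arange(0,360,3)):
    rr=np.arange(35,62,.25); u=c0[0]+rr*np.cos(a); v=c0[1]+rr*np.sin(a)
    val=m[v.round().astype(int),u.round().astype(int)]
    k=np.where(val==0)[0]
    if len(k) and k[0]>8: pts.append(ray(c,u[k[0]],v[k[0]],18)[:2])
pts=np.array(pts)
f=least_squares(lambda p:np.hypot(*(pts-p).T)-108,[568,-32],loss='soft_l1',f_scale=1.5)
res=f.fun; print('pivot',f.x,len(pts),np.round(np.median(abs(np.hypot(*(pts-f.x).T)-108)),1))
k=ray(c,299,273.7,78); print('knob top',k, 'd',k[:2]-f.x,np.hypot(*(k[:2]-f.x)),np.degrees(np.arctan2(*(k[:2]-f.x)[::-1])))
for z in(18,25,30): 
    h=ray(c,361.6,223.7,z); d=h[:2]-f.x; print('hole',z,h.round(1),np.hypot(*d),np.degrees(np.arctan2(d[1],d[0])))
for z in(45,55,65): print('hub',z,ray(c,225+285/3,150+254/3,z).round(1))
for u,v in[(442.3,242.9),(445.9,258.6),(449.5,274.5),(453.5,290.4),(457.4,306.4)]: print('pin',ray(c,u,v,57).round(1))
for u,v in [(225+657/3,150+272/3),(225+705/3,150+467/3)]: print('pintop',ray(c,u,v,63).round(1))
s=snap('side'); print('side',blobs(s,(17,110,60),(28,255,255),25),blobs(s,(0,140,100),(6,255,255),15))
E
python3 base.py
```

```text
cam [ 318.  -32. 1313.]
c0 [319.61845647 239.72011242]
pivot [571.23799628 -32.11105633] 67 0.9
knob top [486.49178194   9.88519234  78.        ] d [-84.74621434  41.99624867] 94.58121244779102 153.63914235427018
hole 18 [ 603.  -122.6   18. ] 95.9384290323331 -70.66385104071783
hole 25 [ 601.5 -122.1   25. ] 94.97308398435044 -71.44177166121452
hole 30 [ 600.4 -121.8   30. ] 94.2944580684637 -72.00710862939373
hub 45 [573.6 -32.8  45. ]
hub 55 [571.6 -32.8  55. ]
hub 65 [569.6 -32.8  65. ]
pin [ 553.2 -287.2   57. ]
pin [ 520.1 -293.3   57. ]
pin [ 486.9 -299.4   57. ]
pin [ 454.1 -306.2   57. ]
pin [ 421.4 -312.7   57. ]
pintop [ 556.8 -289.7   63. ]
pintop [ 422.4 -316.7   63. ]
side [([409.0, 143.9], [398, 140, 22, 10, 105]), ([348.2, 186.3], [333, 180, 31, 13, 63]), ([407.8, 227.8], [396, 224, 24, 9, 145]), ([409.8, 337.5], [405, 326, 10, 23, 122]), ([394.3, 347.0], [389, 336, 11, 24, 179]), ([377.6, 357.1], [373, 346, 10, 24, 185]), ([360.0, 363.4], [355, 357, 11, 15, 118]), ([341.5, 374.3], [337, 368, 10, 16, 100]), ([465.3, 459.1], [434, 428, 65, 52, 1651])] []
```

Request:
{"name": "apply_moves", "arguments": {"rows": [[[0,0,8.5],[0,-4,0],0.6],[[0,0,8.5],[0,0,0],0.6],[[0,0,8.5],[0,0,0],0.6],[[0,0,8.5],[0,0,0],0.6],[[0,0,8.5],[0,0,0],0.6],[[0,0,8.5],[0,0,0],0.6],[[0,0,0.5],[0,0,0],0.6]]}}

```text
time: 0.95
tool_pos: [227.3, -484.3, 231.2]
tcp_rot: [-0.0, 0.974, -0.228, -0.0]
ft_force: [-0.1, -0.3, 0.5]
gripper_width: 0.602
grasp_force: 0.0
```

```bash
cat >> h.py <<'E'
from scipy.spatial.transform import Rotation as Ro
def pose():
    s=r.read_state(); w,x,y,z=s['tcp_rot']; M=Ro.from_quat([x,y,z,w]).as_matrix()
    return np.array(s['tool_pos']),M,s
def to(X,a=None):
    """tool-frame shift (cm) to world X, and turn (deg) about tool z to reach yaw a (mod 180)"""
    p,M,s=pose(); yaw=np.degrees(np.arctan2(M[1,0],M[0,0]))
    print('t',round(s['time'],1),'tcp',p.round(1),'yaw',yaw.round(2),'tilt',(M[:2,2]).round(3),'F',s['ft_force'].round(1),'w',round(s['gripper_width'],3),'g',round(s['grasp_force'],1),'q6',round(s['q'][5],2))
    if a is not None:
        d=(yaw-a+90)%180-90; print('turn az',d.round(2)); q=np.radians(yaw-d)
        M=np.array([[np.cos(q),np.sin(q),0],[np.sin(q),-np.cos(q),0],[0,0,-1]])
    print('shift',(M.T@(np.array(X)-p)/10).round(2))
E
python3 -c "
from h import *
to((486.5,9.9,130),-26.3)"
```

```text
t 0.9 tcp [ 227.3 -484.3  231.2] yaw -26.37 tilt [-0.  0.] F [-0.1 -0.3  0.5] w 0.602 g 0.0 q6 0.77
turn az -0.07
shift [  1.35 -55.79  10.12]
```

Request:
{"name": "apply_moves", "arguments": {"rows": [[[0,0,0],[0.1,-4,0],0.6],[[0,0,0],[0.1,-4,0],0.6],[[0,0,0],[0.1,-4,0],0.6],[[0,0,0],[0.1,-4,0],0.6],[[0,0,0],[0.1,-4,0],0.6],[[0,0,0],[0.1,-4,0],0.6],[[0,0,0],[0.1,-4,0],0.6],[[0,0,0],[0.1,-4,0],0.6]]}}

```text
time: 1.75
tool_pos: [377.0, -199.7, 231.5]
tcp_rot: [0.0, 0.974, -0.227, 0.0]
ft_force: [0.3, -0.7, 0.8]
gripper_width: 0.601
grasp_force: 0.0
```

Request:
{"name": "apply_moves", "arguments": {"rows": [[[0,0,0],[0.1,-4,0],0.6],[[0,0,0],[0.1,-4,0],0.6],[[0,0,0],[0.1,-4,1],0.6],[[0,0,0],[0.1,-4,2],0.6],[[0,0,0],[0.1,-4,2],0.6],[[0,0,0],[0.1,-3,3],0.6],[[0,0,0],[0,-0.8,2],0.6],[[0,0,0],[0,0,0],0.6]]}}

```text
time: 2.55
tool_pos: [485.8, 11.0, 128.6]
tcp_rot: [0.0, 0.974, -0.225, -0.003]
ft_force: [-0.8, 0.0, 0.3]
gripper_width: 0.598
grasp_force: 0.0
```

```bash
python3 -c "
from h import *
to((486.5,9.9,56),-26.3)
c=snap('side','s1.png')"
```

```text
t 2.5 tcp [485.8  11.  128.6] yaw -26.06 tilt [-0.006  0.001] F [-0.8  0.   0.3] w 0.598 g 0.0 q6 1.9
turn az 0.24
shift [0.11 0.06 7.26]
```

View pics/s1.png

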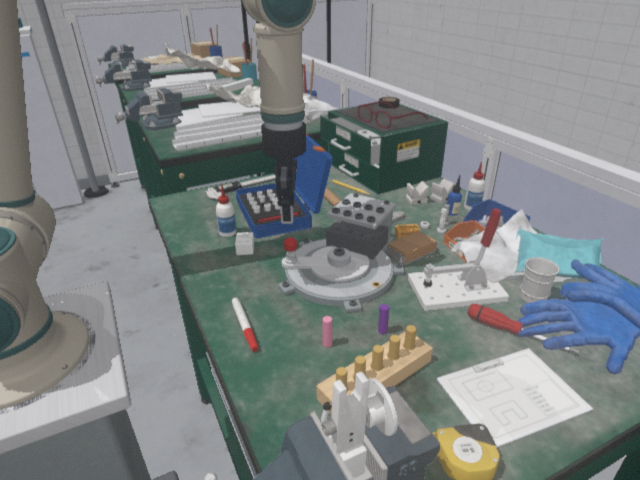

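The side view shows the fingers at (288,205) above the red knob at (291,244), with the oil bottle at (226,215) clear. I'll descend and grip.

Request:
{"name": "apply_moves", "arguments": {"rows": [[[0,0,0],[0.1,0,2],0.6],[[0,0,0],[0,0,2],0.6],[[0,0,0],[0,0,2],0.6],[[0,0,0],[0,0,1.1],0.6],[[0,0,0],[0,0,0],0.2],[[0,0,0],[0,0,0],0.1],[[0,0,0],[0,0,0],0.1],[[0,0,0],[0,0,0],0.1]], "newtons": 60}}

```text
time: 3.4
tool_pos: [489.1, 8.7, 61.5]
tcp_rot: [0.0, 0.974, -0.228, 0.001]
ft_force: [-1.4, -0.6, 4.6]
gripper_width: 0.266
grasp_force: 59.2
```

Request:
{"name": "apply_moves", "arguments": {"rows": [[[0,0,0],[0,0,0],0.1],[[0,0,0],[0,0,-0.3],0.1],[[0,0,0],[0,0,-0.3],0.1],[[0,0,0],[0,0,-0.3],0.1],[[0,0,0],[0,0,-0.2],0.1],[[0,0,0],[0,0,0],0.1]]}}

```text
time: 4.0
tool_pos: [489.0, 8.8, 71.4]
tcp_rot: [0.0, 0.974, -0.228, 0.001]
ft_force: [2.7, -1.3, -5.8]
gripper_width: 0.266
grasp_force: 59.1
```

```bash
python3 -c "
from h import *
to((486.5,9.9,56),-26.3)
c=snap('side');b=blobs(c,(0,140,100),(6,255,255),15);print(b,proj(c,(486.5,9.9,67)),proj(c,(486.5,9.9,78)))"
```

```text
t 4.0 tcp [489.    8.8  71.4] yaw -26.35 tilt [ 0.001 -0.   ] F [ 2.7 -1.3 -5.8] w 0.266 g 59.1 q6 1.91
turn az -0.05
shift [-0.27  0.01  1.54]
[([222.6, 198.4], [219, 196, 8, 7, 36]), ([250.6, 338.8], [244, 329, 14, 22, 167])] [288.8534525  244.07206705] [288.57352043 239.21693293]
```

Request:
{"name": "apply_moves", "arguments": {"rows": [[[0,0,0],[0,0,-0.1],0.1],[[0,0,-2],[0.006,0.322,0],0.1],[[0,0,-4],[0.022,0.644,0],0.1],[[0,0,-4],[0.022,0.644,0],0.1],[[0,0,0],[0,0,0],0.1]]}}

```text
time: 4.55
tool_pos: [483.1, -6.5, 72.4]
tcp_rot: [0.0, 0.99, -0.143, 0.001]
ft_force: [4.4, -1.5, -5.9]
gripper_width: 0.265
grasp_force: 59.1
```

```bash
python3 -c "
from h import *
to((571.5,-32.5,72))
c=snap('top','t2.png')"
```

```text
t 4.5 tcp [483.1  -6.5  72.4] yaw -16.39 tilt [ 0.001 -0.   ] F [ 4.4 -1.5 -5.9] w 0.265 g 59.1 q6 1.7
shift [ 9.21 -0.    0.05]
```

View pics/t2.png

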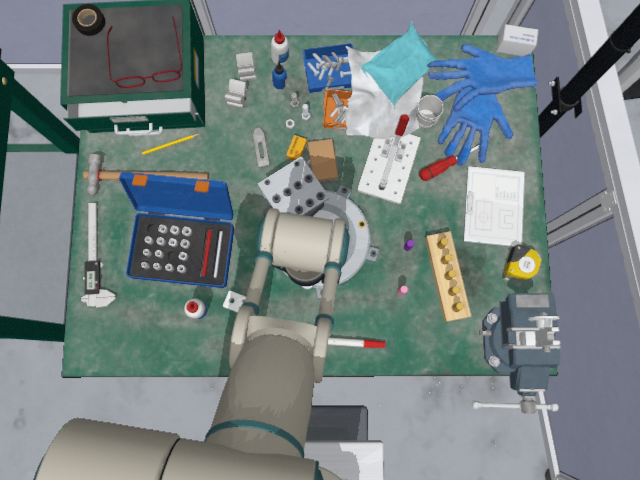

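The wrist hides the jig head, but the forces are small and the head is turning (plunger riding up). I'll keep swinging.

Request:
{"name": "apply_moves", "arguments": {"rows": [[[0,0,-5],[0.035,0.804,0],0.1],[[0,0,-5],[0.035,0.804,0],0.1],[[0,0,-5],[0.035,0.804,0],0.1],[[0,0,-5],[0.035,0.804,0],0.1],[[0,0,-5],[0.035,0.804,0],0.1],[[0,0,-5],[0.035,0.804,0],0.1],[[0,0,-5],[0.035,0.804,0],0.1],[[0,0,-5],[0.035,0.804,0],0.1]]}}

```text
time: 5.4
tool_pos: [487.2, -68.1, 72.3]
tcp_rot: [-0.001, 0.979, 0.205, 0.001]
ft_force: [4.4, 1.6, -5.3]
gripper_width: 0.269
grasp_force: 59.5
```

Request:
{"name": "apply_moves", "arguments": {"rows": [[[0,0,-5],[0.035,0.804,0],0.1],[[0,0,-5],[0.035,0.804,0],0.1],[[0,0,-5],[0.035,0.804,0],0.1],[[0,0,-5],[0.035,0.804,0],0.1],[[0,0,-5],[0.035,0.804,0],0.1],[[0,0,-5],[0.035,0.804,0],0.1],[[0,0,-5],[0.035,0.804,0],0.1],[[0,0,-5],[0.035,0.804,0],0.1]]}}

```text
time: 6.2
tool_pos: [529.9, -113.4, 71.9]
tcp_rot: [-0.001, 0.85, 0.527, 0.0]
ft_force: [2.6, 0.7, -5.0]
gripper_width: 0.267
grasp_force: 59.5
```

Request:
{"name": "apply_moves", "arguments": {"rows": [[[0,0,-5],[0.035,0.804,0],0.1],[[0,0,-5],[0.035,0.804,0],0.1],[[0,0,-5],[0.035,0.804,0],0.1],[[0,0,-5],[0.035,0.804,0],0.1],[[0,0,-5],[0.035,0.804,0],0.1],[[0,0,-5],[0.035,0.804,0],0.1],[[0,0,-5],[0.035,0.804,0],0.1],[[0,0,0],[0,0,0],0.1]]}}

```text
time: 7.0
tool_pos: [585.4, -122.3, 71.7]
tcp_rot: [-0.001, 0.652, 0.758, 0.0]
ft_force: [3.1, -0.1, -5.0]
gripper_width: 0.264
grasp_force: 59.5
```

```bash
python3 -c "
from h import *
to((571.5,-32.5,72))
p=pose()[0];d=p[:2]-(571.5,-32.5);print(np.hypot(*d),np.degrees(np.arctan2(d[1],d[0])))"
```

```text
t 7.0 tcp [ 585.4 -122.3   71.7] yaw 98.57 tilt [-0.001  0.001] F [ 3.1 -0.1 -5. ] w 0.264 g 59.5 q6 -0.47
shift [ 9.09 -0.03 -0.01]
90.86848143130335 -81.22398676909978
```

Request:
{"name": "apply_moves", "arguments": {"rows": [[[0,0,-4],[0.022,0.64,0],0.1],[[0,0,-4],[0.022,0.64,0],0.1],[[0,0,-2],[0.006,0.31,0],0.1],[[0,0,0],[0,0,0],0.1],[[0,0,0],[0,0,0.2],0.1],[[0,0,0],[0,0,0.3],0.1],[[0,0,0],[0,0,0.3],0.1],[[0,0,0],[0,0,0],0.1]]}}

```text
time: 7.8
tool_pos: [600.1, -118.9, 63.9]
tcp_rot: [-0.0, 0.584, 0.812, 0.0]
ft_force: [3.4, 3.8, -3.6]
gripper_width: 0.266
grasp_force: 59.7
```

```bash
python3 -c "
from h import *
to((571.5,-32.5,72))
p=pose()[0];d=p[:2]-(571.5,-32.5);print(np.hypot(*d),np.degrees(np.arctan2(d[1],d[0])))"
```

```text
t 7.8 tcp [ 600.1 -118.9   63.9] yaw 108.59 tilt [-0.     0.001] F [ 3.4  3.8 -3.6] w 0.266 g 59.7 q6 -0.63
shift [ 9.1   0.04 -0.8 ]
91.01641813491048 -71.65634827180193
```

Request:
{"name": "apply_moves", "arguments": {"rows": [[[0,0,0],[0,0,0.25],0.1],[[0,0,0],[0,0,0],0.1],[[0,0,0],[0,0,0],0.6],[[0,0,0],[0,0,0],0.6],[[0,0,0],[0,0,0],0.6],[[0,0,0],[0,0,-2],0.6],[[0,0,0],[0,0,-4],0.6],[[0,0,0],[0,0,-4],0.6]]}}

```text
time: 8.6
tool_pos: [599.4, -119.8, 162.4]
tcp_rot: [-0.001, 0.583, 0.812, -0.001]
ft_force: [0.4, -0.4, 0.3]
gripper_width: 0.602
grasp_force: 0.0
```

Request:
{"name": "apply_moves", "arguments": {"rows": [[[0,0,0],[0,5,-4],0.6],[[0,0,0],[0,0,0],0.6]]}}

```text
time: 8.8
tool_pos: [644.0, -107.4, 199.3]
tcp_rot: [0.007, 0.583, 0.813, 0.003]
ft_force: [-0.4, -0.6, -1.0]
gripper_width: 0.599
grasp_force: 0.0
```

```bash
python3 - <<'E'
from h import *
to((520,-290,200),11.3)
c=snap('top'); s=snap('side')
f=c['frame'][:,:,::-1][150:330,225:485]; g=s['frame'][:,:,::-1][180:420,240:560]
cv2.imwrite('pics/c3.png',np.vstack([cv2.resize(f,(520,360),interpolation=cv2.INTER_CUBIC)[:290],cv2.resize(g,(520,310),interpolation=cv2.INTER_CUBIC)]))
for n,cc in(('top',c),('side',s)):
    print(n,blobs(cc,(0,140,90),(6,255,255),15))
    print([proj(cc,(601.5,-122.5,z)).round(1).tolist() for z in (67,76)])
E
```

```text
t 8.8 tcp [ 644.  -107.4  199.3] yaw 108.71 tilt [ 0.015 -0.004] F [-0.4 -0.6 -1. ] w 0.599 g 0.0 q6 -0.6
turn az -82.59
shift [ 15.74 -15.47  -0.07]
top [([279.1, 37.7], [275, 31, 9, 13, 77]), ([437.0, 167.7], [419, 156, 38, 25, 401]), ([98.2, 175.0], [97, 170, 4, 11, 18]), ([364.3, 215.7], [359, 213, 11, 7, 47]), ([206.3, 252.6], [202, 230, 10, 46, 166]), ([192.0, 306.7], [187, 302, 11, 11, 85]), ([373.6, 343.5], [364, 340, 21, 8, 128])]
[[363.1, 219.3], [363.4, 218.4]]
side [([222.3, 198.2], [219, 194, 8, 8, 32]), ([377.1, 262.5], [372, 256, 12, 14, 123]), ([250.6, 338.9], [244, 328, 14, 23, 166])]
[[376.1, 262.4], [376.4, 258.3]]
```

View pics/c3.png

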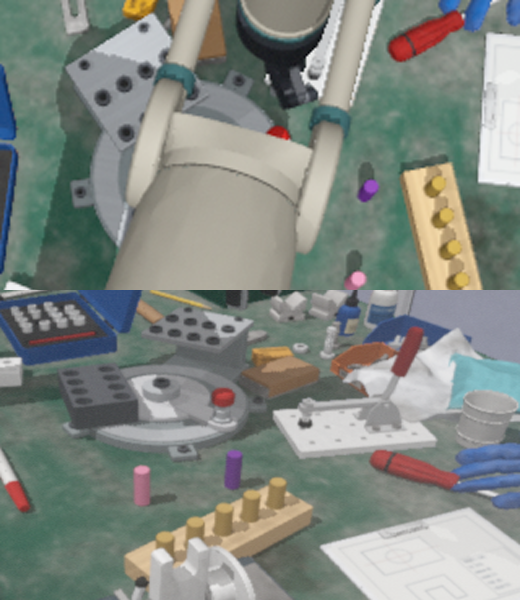

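The plunger is home: the knob in the side view sits at (377.1,262.5), against (376.1,262.4) predicted for home. The pallet is at the loading side with its pockets up. Now I measure the pins with both views.

```bash
cat > pins.py <<'E'
from h import *
from scipy.optimize import least_squares
A=np.linspace(0,2*np.pi,40)
cyl=np.vstack([np.c_[8*np.cos(A),8*np.sin(A),0*A+z] for z in(28,63)])
def bb(c,xy,off=cyl):
    P=np.array([proj(c,o+[xy[0],xy[1],0]) for o in off]); return np.r_[P.min(0),P.max(0)]
def run(v=True):
    c=snap('top'); s=snap('side'); out=[]
    lo,hi=(16,105,50),(29,255,255)
    T=[b[1] for b in blobs(c,lo,hi,40) if b[1][2]<18 and b[1][3]<18 and 420<b[0][0]<480 and 200<b[0][1]<340]
    S=[b[1] for b in blobs(s,lo,hi,40) if b[1][2]<18 and 325<b[0][0]<460 and 300<b[0][1]<400]
    for t in T:
        tb=np.array([t[0],t[1],t[0]+t[2],t[1]+t[3]])-.0
        x0=ray(c,tb[[0,2]].mean(),tb[[1,3]].mean(),46)[:2]
        ps=bb(s,x0); m=[q for q in S if abs(q[0]+q[2]/2-(ps[0]+ps[2])/2)<6]
        def res(p):
            b=bb(c,p); e=[(b[0]+b[2]-tb[0]-tb[2])/2,(b[1]+b[3]-tb[1]-tb[3])/2]
            if m:
                q=m[0]; b=bb(s,p); e+=[(b[0]+b[2])/2-q[0]-q[2]/2, b[1]-q[1]]
            return e
        f=least_squares(res,x0); out.append(f.x)
        if v: print(f.x.round(1),'x0',x0.round(1),'res',np.round(f.fun,1),'size',t[2:4],(bb(c,f.x)[2:]-bb(c,f.x)[:2]).round(1))
    return np.array(out),c,s
if __name__=='__main__':
    o,c,s=run()
    o=o[np.argsort(o[:,0])]
    if len(o)>1:
        d=o[-1]-o[0]; print('row yaw',np.degrees(np.arctan2(d[1],d[0])),np.hypot(*d))
    to((o[0][0],o[0][1],150),np.degrees(np.arctan2(d[1],d[0])))
E
python3 pins.py
```

```text
[ 555.4 -292.1] x0 [ 555.  -289.9] res [ 1.1 -0.2 -0.4 -0.8] size [11, 12] [10.9 10.6]
[ 522.4 -298.1] x0 [ 522.1 -296.9] res [ 0.6 -0.2 -0.3 -0.4] size [11, 11] [11.1 10.2]
[ 487.9 -305.1] x0 [ 487.4 -302.7] res [ 1.2 -0.3 -0.5 -0.8] size [12, 10] [11.2  9.9]
[ 455.  -311.2] x0 [ 454.1 -309.6] res [ 0.8 -0.5 -0.5 -0.4] size [12, 10] [11.4  9.5]
[ 421.5 -318.4] x0 [ 421.1 -316.3] res [ 1.  -0.3 -0.4 -0.7] size [12, 10] [11.5  9.2]
row yaw 11.139967011271114 136.43412674376228
t 9.0 tcp [ 635.9 -107.   191.8] yaw 108.65 tilt [-0.003  0.   ] F [-0.9  0.5  0.3] w 0.598 g 0.0 q6 -0.6
turn az -82.49
shift [ 25.12 -16.6    4.18]
```

Request:
{"name": "apply_moves", "arguments": {"rows": [[[0,0,8.5],[0,0,0],0.5],[[0,0,8.5],[0,0,0],0.5],[[0,0,8.5],[0,0,0],0.5],[[0,0,8.5],[0,0,0],0.5],[[0,0,8.5],[0,0,0],0.5],[[0,0,8.5],[0,0,0],0.5],[[0,0,8.5],[0,0,0],0.5],[[0,0,8.5],[0,0,0],0.5]]}}

```text
time: 9.8
tool_pos: [635.5, -107.2, 191.2]
tcp_rot: [-0.001, 0.939, 0.344, -0.002]
ft_force: [0.5, 0.1, 0.3]
gripper_width: 0.494
grasp_force: 0.0
```

Request:
{"name": "apply_moves", "arguments": {"rows": [[[0,0,8.5],[0,0,0],0.5],[[0,0,8.5],[0,0,0],0.5],[[0,0,8.5],[0,0,0],0.5],[[0,0,4],[0,0,0],0.5],[[0,0,0],[0,0,0],0.5]]}}

```text
time: 10.3
tool_pos: [635.7, -107.2, 191.4]
tcp_rot: [-0.0, 0.995, 0.097, -0.002]
ft_force: [-0.0, 1.2, -0.9]
gripper_width: 0.497
grasp_force: 0.0
```

```bash
python3 -c "
from h import *
to((555.4,-292.1,110),11.2)"
```

```text
t 10.3 tcp [ 635.7 -107.2  191.4] yaw 11.12 tilt [-0.004  0.001] F [-0.   1.2 -0.9] w 0.497 g 0.0 q6 1.1
turn az -0.08
shift [-11.47  16.58   8.14]
```

Request:
{"name": "apply_moves", "arguments": {"rows": [[[0,0,0],[-2,2.8,0],0.5],[[0,0,0],[-2,2.8,0],0.5],[[0,0,0],[-2,2.8,1.5],0.5],[[0,0,0],[-2,2.8,1.5],0.5],[[0,0,0],[-2,2.8,1.5],0.5],[[0,0,0],[-1.5,2.6,2],0.5],[[0,0,0],[0,0,1.6],0.5],[[0,0,0],[0,0,0],0.5]]}}

```text
time: 11.1
tool_pos: [553.5, -291.7, 108.7]
tcp_rot: [-0.002, 0.995, 0.097, -0.003]
ft_force: [0.1, 0.8, 0.3]
gripper_width: 0.499
grasp_force: 0.0
```

```bash
python3 -c "
from h import *
to((555.4,-292.1,40),11.2)"
```

```text
t 11.1 tcp [ 553.5 -291.7  108.7] yaw 11.1 tilt [-0.006  0.004] F [0.1 0.8 0.3] w 0.499 g 0.0 q6 0.78
turn az -0.1
shift [0.18 0.07 6.87]
```

Request:
{"name": "apply_moves", "arguments": {"rows": [[[0,0,0],[0.15,0,2.5],0.5],[[0,0,0],[0,0,2.5],0.5],[[0,0,0],[0,0,1.8],0.5],[[0,0,0],[0,0,0],0.5],[[0,0,0],[0,0,0],0.1],[[0,0,0],[0,0,0],0.1],[[0,0,0],[0,0,0],0.1],[[0,0,0],[0,0,0],0.1]], "newtons": 35}}

```text
time: 11.9
tool_pos: [558.8, -291.7, 45.5]
tcp_rot: [0.0, 0.995, 0.097, 0.001]
ft_force: [-0.7, 2.4, 5.3]
gripper_width: 0.172
grasp_force: 34.2
```

```bash
python3 -c "
from h import *
to((555.4,-292.1,40),11.2)"
```

```text
t 11.9 tcp [ 558.8 -291.7   45.5] yaw 11.14 tilt [ 0.002 -0.001] F [-0.7  2.4  5.3] w 0.172 g 34.2 q6 0.78
turn az -0.06
shift [-0.34 -0.02  0.55]
```

Request:
{"name": "apply_moves", "arguments": {"rows": [[[0,0,0],[0,0,-1],0.1],[[0,0,0],[0,0,-3],0.1],[[0,0,0],[0,0,-3],0.1],[[0,0,0],[0,0,-2.5],0.1],[[0,0,0],[0,0,0],0.1],[[0,0,0],[0,0,0],0.1]]}}

```text
time: 12.5
tool_pos: [558.1, -292.1, 139.6]
tcp_rot: [0.001, 0.995, 0.097, 0.0]
ft_force: [-0.3, -0.1, -2.8]
gripper_width: 0.171
grasp_force: 34.2
```

```bash
cat > pal.py <<'E'
from h import *
P0=np.array([571.5,-32.5]); TH=168.7
def pocket(n,th=TH,p0=P0):
    a=np.radians(th); u=np.array([np.cos(a),np.sin(a)]); w=np.array([-u[1],u[0]])
    x=-22 if n<=4 else 22; y=[-39,-13,13,39][(n-1)%4]
    return p0+(80+x)*u+y*w
if __name__=='__main__':
    c=snap('top')
    g=cv2.cvtColor(c['frame'],cv2.COLOR_RGB2GRAY)
    for n in range(1,9):
        X=pocket(n); u,v=proj(c,(*X,61)); 
        w=g[int(v)-9:int(v)+10,int(u)-9:int(u)+10].astype(float); 
        print(n,X.round(1),'px',u.round(1),v.round(1),'min',w.min(),'med',np.median(w))
    u,v=proj(c,(493,-16.8,61)).astype(int)
    cv2.imwrite('pics/pal.png',cv2.resize(c['frame'][v-45:v+45,u-50:u+50,::-1],None,fx=6,fy=6,interpolation=cv2.INTER_CUBIC)); print(u-50,v-45)
    to((*pocket(1),125),78.7)
E
python3 pal.py
```

```text
1 [522.3  17.1] px 295.8 257.6 min 44.0 med 78.0
2 [517.2  -8.4] px 308.2 260.0 min 35.0 med 77.0
3 [512.1 -33.9] px 320.6 262.4 min 28.0 med 79.0
4 [507.  -59.4] px 333.0 264.9 min 32.0 med 110.0
5 [479.1  25.7] px 291.5 278.4 min 25.0 med 74.0
6 [4.74e+02 2.00e-01] px 304.0 280.9 min 30.0 med 75.0
7 [468.9 -25.3] px 316.4 283.3 min 38.0 med 81.0
8 [463.8 -50.8] px 328.9 285.8 min 28.0 med 109.0
262 226
t 12.6 tcp [ 557.4 -291.6  138.4] yaw 11.14 tilt [-0.001  0.   ] F [-0.4 -0.2 -1.2] w 0.171 g 34.2 q6 0.78
turn az -67.56
shift [29.58 -9.5   1.34]
```

View pics/pal.png

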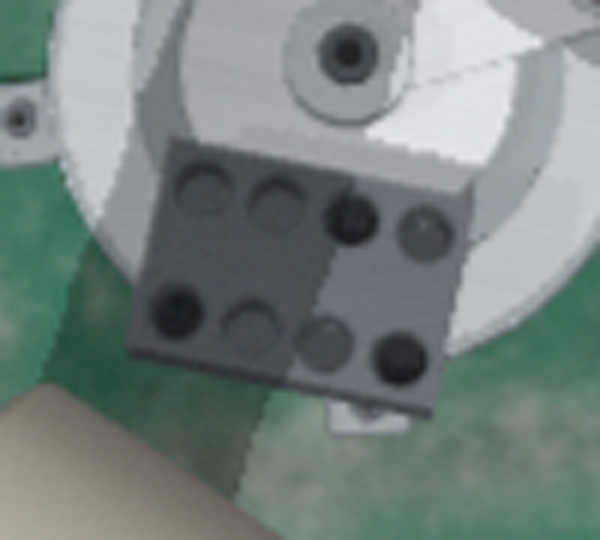

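The crop shows pockets 3 (350,218), 5 (177,310) and 8 (400,357) dark, which would be the black plugs. Pockets 1, 2, 4, 6 and 7 are lighter, so open, and five match five blanks. The predicted pocket pixels agree within 0.3 px. I still feel for the bottom as I insert.

```bash
cat >> h.py <<'E'
def plan(X,a,n,wrap=180):
    """n rows: straight world path to X with even turn to yaw a"""
    p,M,s=pose(); yaw=np.degrees(np.arctan2(M[1,0],M[0,0])); d=(yaw-a+90)%180-90 if wrap==180 else yaw-a
    print('t',round(s['time'],1),'tcp',p.round(1),'yaw',yaw.round(2),'q6',round(s['q'][5],2),'w',round(s['gripper_width'],3))
    st=(np.array(X)-p)/n/10; out=[]
    for i in range(n):
        q=np.radians(yaw-d*i/n); B=np.array([[np.cos(q),np.sin(q),0],[np.sin(q),-np.cos(q),0],[0,0,-1]])
        out.append([[0,0,round(d/n,2)],(B.T@st).round(2).tolist()])
    for o in out: print(o)
E
python3 - <<'E'
from pal import *
T=pocket(2)+3*np.array([.196,.981]); plan((*T,135),78.7,8)
E
```

```text
t 12.6 tcp [ 557.4 -291.6  138.4] yaw 11.14 q6 0.78 w 0.171
[[0, 0, np.float64(-8.44)], [0.2, -3.61, 0.04]]
[[0, 0, np.float64(-8.44)], [0.73, -3.54, 0.04]]
[[0, 0, np.float64(-8.44)], [1.24, -3.39, 0.04]]
[[0, 0, np.float64(-8.44)], [1.73, -3.17, 0.04]]
[[0, 0, np.float64(-8.44)], [2.17, -2.88, 0.04]]
[[0, 0, np.float64(-8.44)], [2.57, -2.53, 0.04]]
[[0, 0, np.float64(-8.44)], [2.92, -2.13, 0.04]]
[[0, 0, np.float64(-8.44)], [3.2, -1.67, 0.04]]
```

Request:
{"name": "apply_moves", "arguments": {"rows": [[[0,0,-8.44],[0.2,-3.61,0],0.1],[[0,0,-8.44],[0.73,-3.54,0],0.1],[[0,0,-8.44],[1.24,-3.39,0],0.1],[[0,0,-8.44],[1.73,-3.17,0],0.1],[[0,0,-8.44],[2.17,-2.88,0],0.1],[[0,0,-8.44],[2.57,-2.53,0],0.1],[[0,0,-8.44],[2.92,-2.13,0],0.1],[[0,0,-8.44],[3.2,-1.67,0],0.1]]}}

```text
time: 13.35
tool_pos: [516.8, -4.2, 137.3]
tcp_rot: [-0.001, 0.772, 0.636, -0.001]
ft_force: [0.7, 0.0, 0.7]
gripper_width: 0.17
grasp_force: 34.3
```

Request:
{"name": "apply_moves", "arguments": {"rows": [[[0,0,0],[0,0,0],0.1],[[0,0,0],[0,0,0],0.1],[[0,0,0],[0,0,0],0.1]]}}

```text
time: 13.65
tool_pos: [518.3, -6.4, 138.2]
tcp_rot: [-0.0, 0.774, 0.633, -0.001]
ft_force: [0.4, -0.1, -1.0]
gripper_width: 0.169
grasp_force: 34.3
```

```bash
python3 - <<'E'
from pal import *
T=pocket(2)+3*np.array([.196,.981]); to((*T,100),78.7)
s=snap('side'); b=[x for x in blobs(s,(16,105,50),(29,255,255),40) if x[0][1]<300]; print(b)
p,M,_=pose()
for z in(-37.5,-10): print(proj(s,(p[0]-.6,p[1]-2.94,p[2]+z)).round(1))
E
```

```text
t 13.7 tcp [518.3  -6.4 138.2] yaw 78.6 tilt [-0.001 -0.001] F [ 0.4 -0.1 -1. ] w 0.169 g 34.3 q6 0.05
turn az -0.1
shift [ 0.09 -0.07  3.82]
[([408.8, 144.0], [398, 140, 22, 10, 114]), ([348.2, 186.2], [333, 180, 31, 13, 78]), ([307.8, 216.6], [305, 203, 7, 28, 167]), ([405.5, 229.5], [395, 224, 25, 15, 225])]
[307.3 229.6]
[306.9 216.8]
```

Request:
{"name": "apply_moves", "arguments": {"rows": [[[0,0,0],[0.1,-0.07,1.5],0.1],[[0,0,0],[0,0,1.5],0.1],[[0,0,0],[0,0,0.3],0.1],[[0,0,0],[0,0,0.7],0.1],[[0,0,0],[0,0,0.7],0.1],[[0,0,0],[0,0,0],0.1]]}}

```text
time: 14.3
tool_pos: [518.5, -4.8, 91.6]
tcp_rot: [0.0, 0.774, 0.634, 0.0]
ft_force: [1.1, 0.9, -0.6]
gripper_width: 0.169
grasp_force: 34.0
```

Request:
{"name": "apply_moves", "arguments": {"rows": [[[0,0,0],[0,0,0.7],0.1],[[0,0,0],[0,0,0.7],0.1],[[0,0,0],[0,0,0.7],0.1],[[0,0,0],[0,0,0],0.1],[[0,0,0],[0,0,0],0.1]]}}

```text
time: 14.8
tool_pos: [518.2, -4.5, 70.8]
tcp_rot: [0.0, 0.773, 0.634, 0.0]
ft_force: [1.5, 0.4, -1.7]
gripper_width: 0.171
grasp_force: 34.0
```

Pocket 2 is open: the foot is 10 mm below plug height with no force. Release.

Request:
{"name": "apply_moves", "arguments": {"rows": [[[0,0,0],[0,0,0.3],0.1],[[0,0,0],[0,0,0],0.1],[[0,0,0],[0,0,0],0.3],[[0,0,0],[0,0,0],0.3],[[0,0,0],[0,0,-1],0.3],[[0,0,0],[0,0,-3],0.3],[[0,0,0],[0,0,-4],0.3],[[0,0,0],[0,0,0],0.3]]}}

```text
time: 15.6
tool_pos: [521.7, -5.1, 153.8]
tcp_rot: [0.004, 0.773, 0.634, 0.004]
ft_force: [0.5, 0.2, 0.0]
gripper_width: 0.298
grasp_force: 0.0
```

```bash
cat > nxt.py <<'E'
import sys
from pal import *; from pins import run
o,c,s=run(False); o=o[np.argsort(-o[:,0])]; print(o.round(1).tolist())
d=o[0]-o[-1]; a=np.degrees(np.arctan2(d[1],d[0])) if len(o)>1 else 11.2; print('row yaw',a.round(1))
print('side brass',[b for b in blobs(s,(16,105,50),(29,255,255),40) if 200<b[0][1]<300 and b[0][0]<390])
plan((*o[0],125),a,int(sys.argv[1]) if len(sys.argv)>1 else 8)
E
python3 nxt.py
```

```text
[[521.8, -299.0], [488.3, -305.0], [454.9, -312.3], [421.5, -318.4]]
row yaw 10.9
side brass [([308.0, 242.9], [305, 237, 7, 13, 83])]
t 15.7 tcp [518.4  -4.7 149.6] yaw 78.66 q6 0.05 w 0.302
[[0, 0, np.float64(8.46)], [-3.6, 0.76, 0.31]]
[[0, 0, np.float64(8.46)], [-3.45, 1.29, 0.31]]
[[0, 0, np.float64(8.46)], [-3.22, 1.78, 0.31]]
[[0, 0, np.float64(8.46)], [-2.92, 2.23, 0.31]]
[[0, 0, np.float64(8.46)], [-2.56, 2.64, 0.31]]
[[0, 0, np.float64(8.46)], [-2.15, 2.99, 0.31]]
[[0, 0, np.float64(8.46)], [-1.68, 3.27, 0.31]]
[[0, 0, np.float64(8.46)], [-1.18, 3.48, 0.31]]
```

Request:
{"name": "apply_moves", "arguments": {"rows": [[[0,0,8.46],[-3.6,0.76,0.3],0.5],[[0,0,8.46],[-3.45,1.29,0.3],0.5],[[0,0,8.46],[-3.22,1.78,0.3],0.5],[[0,0,8.46],[-2.92,2.23,0.3],0.5],[[0,0,8.46],[-2.56,2.64,0.3],0.5],[[0,0,8.46],[-2.15,2.99,0.3],0.5],[[0,0,8.46],[-1.68,3.27,0.3],0.5],[[0,0,8.46],[-1.18,3.48,0.3],0.5]]}}

```text
time: 16.5
tool_pos: [520.1, -299.6, 122.4]
tcp_rot: [-0.001, 0.996, 0.093, -0.001]
ft_force: [0.2, -0.1, 0.3]
gripper_width: 0.503
grasp_force: 0.0
```

Request:
{"name": "apply_moves", "arguments": {"rows": [[[0,0,0],[0,0,0],0.5],[[0,0,0],[0,0,0],0.5],[[0,0,0],[0,0,0],0.5]]}}

```text
time: 16.8
tool_pos: [520.6, -297.4, 123.1]
tcp_rot: [-0.001, 0.995, 0.096, -0.001]
ft_force: [0.7, -0.5, 0.4]
gripper_width: 0.5
grasp_force: 0.0
```

```bash
python3 -c "
from h import *
to((521.8,-299,44),11)
s=snap('side'); print(proj(s,(517.2,-8.4,83)),[proj(s,(517.2,-8.4,z))[1] for z in (98,61)])"
```

```text
t 16.8 tcp [ 520.6 -297.4  123.1] yaw 11.04 tilt [-0.002  0.002] F [ 0.7 -0.5  0.4] w 0.5 g 0.0 q6 0.74
turn az 0.04
shift [0.09 0.18 7.91]
[306.9541158  237.47132841] [np.float64(230.69244784969513), np.float64(247.19899276969437)]
```

Request:
{"name": "apply_moves", "arguments": {"rows": [[[0,0,0],[0.1,0.18,2.5],0.5],[[0,0,0],[0,0,2.8],0.5],[[0,0,0],[0,0,2.6],0.5],[[0,0,0],[0,0,0],0.5],[[0,0,0],[0,0,0],0.1],[[0,0,0],[0,0,0],0.1],[[0,0,0],[0,0,0],0.1],[[0,0,0],[0,0,0],0.1]]}}

```text
time: 17.65
tool_pos: [523.4, -300.0, 46.5]
tcp_rot: [0.0, 0.995, 0.096, 0.001]
ft_force: [-0.2, 2.9, 3.7]
gripper_width: 0.168
grasp_force: 34.0
```

Request:
{"name": "apply_moves", "arguments": {"rows": [[[0,0,0],[0,0,-1],0.1],[[0,0,0],[0,0,-3],0.1],[[0,0,0],[0,0,-3],0.1],[[0,0,0],[0,0,-2.5],0.1],[[0,0,0],[0,0,0],0.1],[[0,0,0],[0,0,0],0.1]]}}

```text
time: 18.25
tool_pos: [522.8, -300.9, 140.7]
tcp_rot: [0.001, 0.995, 0.096, 0.001]
ft_force: [-0.8, -0.4, -1.4]
gripper_width: 0.17
grasp_force: 33.8
```

```bash
python3 - <<'E'
from pal import *
plan((*pocket(1),136),78.7,9)
E
```

```text
t 18.2 tcp [ 522.8 -300.9  140.7] yaw 10.98 q6 0.74 w 0.17
[[0, 0, np.float64(-7.52)], [0.67, -3.47, 0.05]]
[[0, 0, np.float64(-7.52)], [1.12, -3.35, 0.05]]
[[0, 0, np.float64(-7.52)], [1.54, -3.18, 0.05]]
[[0, 0, np.float64(-7.52)], [1.95, -2.95, 0.05]]
[[0, 0, np.float64(-7.52)], [2.32, -2.67, 0.05]]
[[0, 0, np.float64(-7.52)], [2.65, -2.34, 0.05]]
[[0, 0, np.float64(-7.52)], [2.93, -1.97, 0.05]]
[[0, 0, np.float64(-7.52)], [3.16, -1.57, 0.05]]
[[0, 0, np.float64(-7.52)], [3.34, -1.15, 0.05]]
```

Request:
{"name": "apply_moves", "arguments": {"rows": [[[0,0,-7.52],[0.67,-3.47,0],0.1],[[0,0,-7.52],[1.12,-3.35,0],0.1],[[0,0,-7.52],[1.54,-3.18,0],0.1],[[0,0,-7.52],[1.95,-2.95,0],0.1],[[0,0,-7.52],[2.32,-2.67,0],0.1],[[0,0,-7.52],[2.65,-2.34,0],0.1],[[0,0,-7.52],[2.93,-1.97,0],0.1],[[0,0,-7.52],[3.16,-1.57,0],0.1]]}}

```text
time: 19.05
tool_pos: [521.1, -16.4, 138.3]
tcp_rot: [-0.001, 0.812, 0.584, -0.001]
ft_force: [0.3, 0.3, 0.0]
gripper_width: 0.166
grasp_force: 33.9
```

Request:
{"name": "apply_moves", "arguments": {"rows": [[[0,0,-7.52],[3.4,-1.15,0],0.1],[[0,0,0],[0,0,0],0.1],[[0,0,0],[0,0,0],0.1],[[0,0,0],[0,0,0],0.1]]}}

```text
time: 19.45
tool_pos: [522.2, 17.4, 139.2]
tcp_rot: [-0.0, 0.774, 0.633, -0.001]
ft_force: [0.5, -0.0, -1.0]
gripper_width: 0.174
grasp_force: 33.9
```

```bash
python3 - <<'E'
from pal import *
T=pocket(1)+1.3*np.array([.196,.981]); to((*T,90),78.7)
E
```

```text
t 19.4 tcp [522.2  17.4 139.2] yaw 78.6 tilt [-0.002 -0.001] F [ 0.5 -0.  -1. ] w 0.174 g 33.9 q6 0.1
turn az -0.1
shift [0.11 0.02 4.92]
```

Request:
{"name": "apply_moves", "arguments": {"rows": [[[0,0,0],[0.1,0,1.5],0.1],[[0,0,0],[0,0,1.5],0.1],[[0,0,0],[0,0,0.5],0.1],[[0,0,0],[0,0,0.7],0.1],[[0,0,0],[0,0,0.7],0.1],[[0,0,0],[0,0,0],0.1]]}}

```text
time: 20.05
tool_pos: [523.5, 18.8, 90.6]
tcp_rot: [0.0, 0.774, 0.634, 0.0]
ft_force: [3.0, 0.6, -1.2]
gripper_width: 0.167
grasp_force: 33.7
```

Request:
{"name": "apply_moves", "arguments": {"rows": [[[0,0,0],[0,0,0.7],0.1],[[0,0,0],[0,0,0.7],0.1],[[0,0,0],[0,0,0.5],0.1],[[0,0,0],[0,0,0],0.1],[[0,0,0],[0,0,0],0.1]]}}

```text
time: 20.55
tool_pos: [522.9, 19.2, 71.8]
tcp_rot: [0.0, 0.773, 0.634, -0.0]
ft_force: [2.4, 0.8, -2.2]
gripper_width: 0.172
grasp_force: 33.8
```

Foot at about 33 mm with no upward force, so pocket 1 is open. Release.

Request:
{"name": "apply_moves", "arguments": {"rows": [[[0,0,0],[0,0,0.3],0.1],[[0,0,0],[0,0,0],0.1],[[0,0,0],[0,0,0],0.3],[[0,0,0],[0,0,0],0.3],[[0,0,0],[0,0,-1],0.3],[[0,0,0],[0,0,-3],0.3],[[0,0,0],[0,0,-4],0.3],[[0,0,0],[0,0,0],0.3]]}}

```text
time: 21.35
tool_pos: [526.4, 18.9, 154.8]
tcp_rot: [0.004, 0.773, 0.634, 0.004]
ft_force: [0.1, -0.0, 0.6]
gripper_width: 0.3
grasp_force: 0.0
```

```bash
python3 nxt.py 9; python3 -c "
from pal import *
s=snap('side'); print(proj(s,(*pocket(1),83)).round(1))"
```

```text
[[465.4, -317.6], [431.4, -322.5], [396.7, -328.6]]
row yaw 9.1
side brass [([306.4, 239.9], [301, 231, 11, 19, 143])]
t 21.4 tcp [523.1  19.2 150.5] yaw 78.66 q6 0.1 w 0.298
[[0, 0, np.float64(7.73)], [-3.79, 0.11, 0.28]]
[[0, 0, np.float64(7.73)], [-3.75, 0.62, 0.28]]
[[0, 0, np.float64(7.73)], [-3.63, 1.11, 0.28]]
[[0, 0, np.float64(7.73)], [-3.45, 1.59, 0.28]]
[[0, 0, np.float64(7.73)], [-3.2, 2.04, 0.28]]
[[0, 0, np.float64(7.73)], [-2.9, 2.45, 0.28]]
[[0, 0, np.float64(7.73)], [-2.54, 2.82, 0.28]]
[[0, 0, np.float64(7.73)], [-2.14, 3.14, 0.28]]
[[0, 0, np.float64(7.73)], [-1.7, 3.4, 0.28]]
[303.8 230.9]
```

Blank 2 is down (top row 231, predicted 230.9). The block has been knocked about 24 mm towards the robot, and the new pin positions are measured. I'll go on and re-measure at hover.

Request:
{"name": "apply_moves", "arguments": {"rows": [[[0,0,7.73],[-3.79,0.11,0.2],0.5],[[0,0,7.73],[-3.75,0.62,0.2],0.5],[[0,0,7.73],[-3.63,1.11,0.2],0.5],[[0,0,7.73],[-3.45,1.59,0.2],0.5],[[0,0,7.73],[-3.2,2.04,0.2],0.5],[[0,0,7.73],[-2.9,2.45,0.2],0.5],[[0,0,7.73],[-2.54,2.82,0.3],0.5],[[0,0,7.73],[-2.14,3.14,0.3],0.5]]}}

```text
time: 22.3
tool_pos: [469.8, -280.8, 129.4]
tcp_rot: [-0.001, 0.99, 0.143, -0.001]
ft_force: [0.5, -0.4, -0.2]
gripper_width: 0.498
grasp_force: 0.0
```

```bash
python3 nxt.py 1; python3 -c "
from pins import *
c=snap('top','t5.png')"
```

```text
[[431.4, -322.5], [396.7, -328.6]]
row yaw 9.9
side brass [([306.5, 240.1], [302, 231, 10, 19, 138])]
t 22.4 tcp [ 469.9 -284.   129.1] yaw 16.49 q6 0.61 w 0.502
[[0, 0, np.float64(6.62)], [-4.78, 2.61, 0.41]]
```

View pics/t5.png

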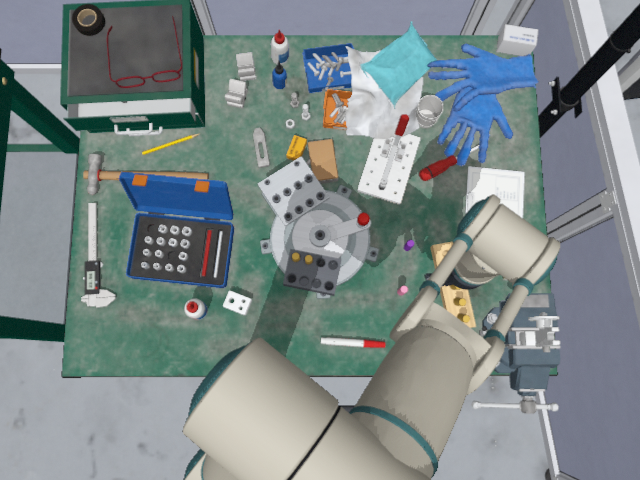

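The top view shows two pins seated at (295,258) and (309,258). The block is at (450,285) and still, and the vise at (490,320) is beside its near end. On to pin 3.

Request:
{"name": "apply_moves", "arguments": {"rows": [[[0,0,6.6],[-1.4,3.1,0.3],0.5],[[0,0,0],[0,0,0],0.5],[[0,0,0],[0,0,0],0.5],[[0,0,0],[0,0,0],0.5]]}}

```text
time: 22.85
tool_pos: [466.7, -312.1, 127.6]
tcp_rot: [-0.001, 0.996, 0.09, -0.001]
ft_force: [0.5, -0.4, -0.2]
gripper_width: 0.498
grasp_force: 0.0
```

```bash
python3 -c "
from h import *
to((465.4,-317.6,44),9.7)"
```

```text
t 22.9 tcp [ 466.7 -312.1  127.6] yaw 10.34 tilt [-0.001  0.002] F [ 0.5 -0.4 -0.2] w 0.498 g 0.0 q6 0.68
turn az 0.64
shift [-0.22  0.52  8.36]
```

Request:
{"name": "apply_moves", "arguments": {"rows": [[[0,0,0.6],[-0.2,0.52,2.5],0.5],[[0,0,0],[0,0,3],0.5],[[0,0,0],[0,0,2.8],0.5],[[0,0,0],[0,0,0],0.5],[[0,0,0],[0,0,0],0.1],[[0,0,0],[0,0,0],0.1],[[0,0,0],[0,0,0],0.1],[[0,0,0],[0,0,0],0.1]]}}

```text
time: 23.65
tool_pos: [466.5, -318.1, 46.6]
tcp_rot: [-0.001, 0.996, 0.084, 0.001]
ft_force: [0.6, 5.4, 4.2]
gripper_width: 0.175
grasp_force: 33.9
```

Request:
{"name": "apply_moves", "arguments": {"rows": [[[0,0,0],[0,0,-1],0.1],[[0,0,0],[0,0,-3],0.1],[[0,0,0],[0,0,-3],0.1],[[0,0,0],[0,0,-2.5],0.1],[[0,0,0],[0,0,0],0.1],[[0,0,0],[0,0,0],0.1]]}}

```text
time: 24.25
tool_pos: [466.2, -320.2, 141.2]
tcp_rot: [0.001, 0.996, 0.084, 0.001]
ft_force: [-0.8, 1.0, -1.1]
gripper_width: 0.17
grasp_force: 33.4
```

```bash
python3 - <<'E'
from pal import *
plan((*pocket(4),136),78.7,8)
E
```

```text
t 24.2 tcp [ 466.2 -320.2  141.2] yaw 9.63 q6 0.68 w 0.17
[[0, 0, np.float64(-8.63)], [1.05, -3.13, 0.06]]
[[0, 0, np.float64(-8.63)], [1.51, -2.94, 0.06]]
[[0, 0, np.float64(-8.63)], [1.93, -2.68, 0.06]]
[[0, 0, np.float64(-8.63)], [2.31, -2.36, 0.06]]
[[0, 0, np.float64(-8.63)], [2.64, -1.98, 0.06]]
[[0, 0, np.float64(-8.63)], [2.91, -1.56, 0.06]]
[[0, 0, np.float64(-8.63)], [3.11, -1.11, 0.06]]
[[0, 0, np.float64(-8.63)], [3.24, -0.63, 0.06]]
```

Request:
{"name": "apply_moves", "arguments": {"rows": [[[0,0,-8.55],[1.05,-3.13,0],0.1],[[0,0,-8.55],[1.51,-2.94,0],0.1],[[0,0,-8.55],[1.93,-2.68,0],0.1],[[0,0,-8.55],[2.31,-2.36,0],0.1],[[0,0,-8.55],[2.64,-1.98,0],0.1],[[0,0,-8.55],[2.91,-1.56,0],0.1],[[0,0,-8.55],[3.11,-1.11,0],0.1],[[0,0,-8.55],[3.24,-0.63,0],0.1]]}}

```text
time: 25.05
tool_pos: [507.3, -57.4, 138.6]
tcp_rot: [-0.001, 0.775, 0.632, -0.001]
ft_force: [0.4, 0.4, -0.7]
gripper_width: 0.169
grasp_force: 34.0
```

Request:
{"name": "apply_moves", "arguments": {"rows": [[[0,0,-0.6],[0,0,0],0.1],[[0,0,0],[0,0,0],0.1],[[0,0,0],[0,0,0],0.1]]}}

```text
time: 25.35
tool_pos: [507.8, -59.3, 139.3]
tcp_rot: [-0.0, 0.774, 0.633, -0.001]
ft_force: [-0.4, -0.0, -1.3]
gripper_width: 0.169
grasp_force: 34.0
```

```bash
python3 - <<'E'
from pal import *
T=pocket(4)+1*np.array([.196,.981]); to((*T,90),78.7)
E
```

```text
t 25.4 tcp [507.8 -59.3 139.3] yaw 78.55 tilt [-0.001 -0.001] F [-0.4 -0.  -1.3] w 0.169 g 34.0 q6 -0.05
turn az -0.15
shift [ 0.08 -0.08  4.93]
```

Request:
{"name": "apply_moves", "arguments": {"rows": [[[0,0,0],[0.08,-0.08,1.5],0.1],[[0,0,0],[0,0,1.5],0.1],[[0,0,0],[0,0,0.5],0.1],[[0,0,0],[0,0,0.7],0.1],[[0,0,0],[0,0,0.7],0.1],[[0,0,0],[0,0,0],0.1]]}}

```text
time: 25.95
tool_pos: [507.9, -58.4, 90.5]
tcp_rot: [0.0, 0.774, 0.633, -0.0]
ft_force: [0.7, -1.5, -0.8]
gripper_width: 0.168
grasp_force: 33.8
```

Request:
{"name": "apply_moves", "arguments": {"rows": [[[0,0,0],[0,0,0.7],0.1],[[0,0,0],[0,0,0.7],0.1],[[0,0,0],[0,0,0.5],0.1],[[0,0,0],[0,0,0],0.1],[[0,0,0],[0,0,0],0.1]]}}

```text
time: 26.45
tool_pos: [507.6, -57.6, 71.8]
tcp_rot: [-0.0, 0.774, 0.634, -0.0]
ft_force: [0.4, -1.7, -2.0]
gripper_width: 0.169
grasp_force: 33.8
```

Pocket 4 is open. Release.

Request:
{"name": "apply_moves", "arguments": {"rows": [[[0,0,0],[0,0,0.3],0.1],[[0,0,0],[0,0,0],0.1],[[0,0,0],[0,0,0],0.3],[[0,0,0],[0,0,0],0.3],[[0,0,0],[0,0,-1],0.3],[[0,0,0],[0,0,-3],0.3],[[0,0,0],[0,0,-4],0.3],[[0,0,0],[0,0,0],0.3]]}}

```text
time: 27.25
tool_pos: [511.4, -58.4, 154.8]
tcp_rot: [0.004, 0.774, 0.634, 0.003]
ft_force: [0.6, -0.7, -0.0]
gripper_width: 0.297
grasp_force: 0.0
```

```bash
python3 nxt.py 8; python3 -c "
from pal import *
s=snap('side'); print(proj(s,(*pocket(4),83)).round(1))"
```

```text
[[431.4, -323.0], [397.0, -329.2]]
row yaw 10.3
side brass [([306.5, 239.4], [302, 230, 10, 19, 141]), ([314.0, 256.5], [311, 250, 7, 14, 93])]
t 27.4 tcp [508.2 -57.7 150.6] yaw 78.62 q6 -0.05 w 0.299
[[0, 0, np.float64(8.54)], [-3.44, -0.29, 0.32]]
[[0, 0, np.float64(8.54)], [-3.44, 0.23, 0.32]]
[[0, 0, np.float64(8.54)], [-3.37, 0.74, 0.32]]
[[0, 0, np.float64(8.54)], [-3.23, 1.23, 0.32]]
[[0, 0, np.float64(8.54)], [-3.01, 1.69, 0.32]]
[[0, 0, np.float64(8.54)], [-2.72, 2.12, 0.32]]
[[0, 0, np.float64(8.54)], [-2.38, 2.5, 0.32]]
[[0, 0, np.float64(8.54)], [-1.98, 2.83, 0.32]]
[313.8 251.5]
```

Pin 3 is seated. Before the last two I check the clearance to the vise.

```bash
python3 - <<'E'
from h import *
c=snap('top'); s=snap('side')
a=cv2.resize(c['frame'][225:405,420:580,::-1],None,fx=3,fy=3,interpolation=cv2.INTER_CUBIC)
b=cv2.resize(s['frame'][310:480,290:410,::-1],None,fx=2.6,fy=3.18,interpolation=cv2.INTER_CUBIC)[:540]
cv2.imwrite('pics/v.png',np.hstack([a,b])[:, :800])
for u,v in [(484,340),(490,315),(510,300)]:
    print([ray(c,u,v,z).round(0).tolist() for z in(50,90,120)])
E
```

```text
[[354.0, -365.0, 50.0], [353.0, -355.0, 90.0], [352.0, -347.0, 120.0]]
[[404.0, -380.0, 50.0], [402.0, -369.0, 90.0], [399.0, -361.0, 120.0]]
[[435.0, -423.0, 50.0], [431.0, -411.0, 90.0], [428.0, -401.0, 120.0]]
```

View pics/v.png

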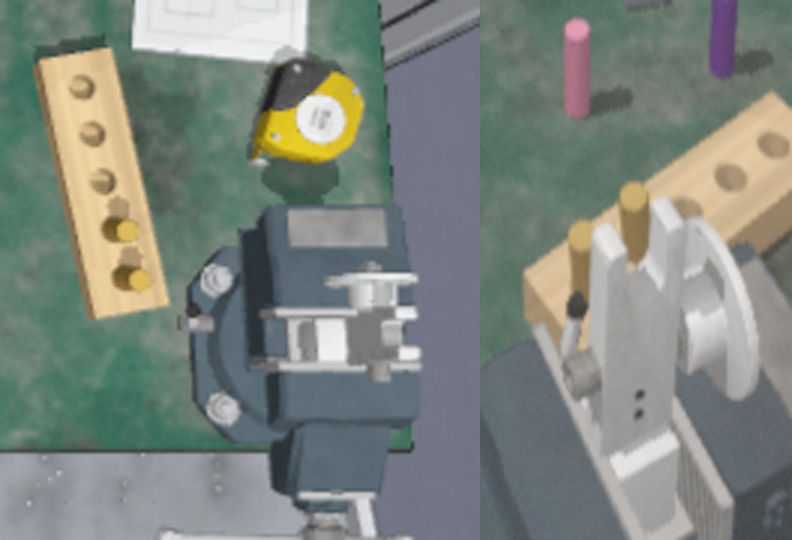

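The vise's tall body begins right of crop x≈240, with only its low flange and lever at crop x≈185. With narrow finger opening there is room for both pins. Go for pin 4.

Request:
{"name": "apply_moves", "arguments": {"rows": [[[0,0,8.5],[-3.44,-0.29,0.2],0.4],[[0,0,8.5],[-3.44,0.23,0.3],0.4],[[0,0,8.5],[-3.37,0.74,0.3],0.4],[[0,0,8.5],[-3.23,1.23,0.3],0.4],[[0,0,8.5],[-3.01,1.69,0.3],0.4],[[0,0,8.5],[-2.72,2.12,0.3],0.4],[[0,0,8.5],[-2.38,2.5,0.3],0.4],[[0,0,8.5],[-1.98,2.83,0.3],0.4]]}}

```text
time: 28.3
tool_pos: [430.2, -323.7, 124.5]
tcp_rot: [-0.001, 0.996, 0.089, -0.001]
ft_force: [1.4, 0.1, 0.5]
gripper_width: 0.401
grasp_force: 0.0
```

Request:
{"name": "apply_moves", "arguments": {"rows": [[[0,0,0],[0,0,0],0.4],[[0,0,0],[0,0,0],0.4],[[0,0,0],[0,0,0],0.4]]}}

```text
time: 28.6
tool_pos: [431.1, -321.8, 125.3]
tcp_rot: [-0.001, 0.996, 0.093, -0.001]
ft_force: [0.0, -0.2, 0.2]
gripper_width: 0.399
grasp_force: 0.0
```

```bash
python3 -c "
from h import *
to((431.4,-322.8,45),10)"
```

```text
t 28.6 tcp [ 431.1 -321.8  125.3] yaw 10.69 tilt [-0.001  0.002] F [ 0.  -0.2  0.2] w 0.399 g 0.0 q6 0.61
turn az 0.69
shift [0.01 0.1  8.03]
```

Request:
{"name": "apply_moves", "arguments": {"rows": [[[0,0,0.6],[0,0.1,2.5],0.4],[[0,0,0],[0,0,3],0.4],[[0,0,0],[0,0,2.6],0.4],[[0,0,0],[0,0,0],0.4],[[0,0,0],[0,0,0],0.1],[[0,0,0],[0,0,0],0.1],[[0,0,0],[0,0,0],0.1],[[0,0,0],[0,0,0],0.1]]}}

```text
time: 29.4
tool_pos: [432.0, -323.6, 46.1]
tcp_rot: [0.0, 0.996, 0.087, 0.001]
ft_force: [1.0, 2.5, 1.7]
gripper_width: 0.172
grasp_force: 34.2
```

Request:
{"name": "apply_moves", "arguments": {"rows": [[[0,0,0],[0,0,-1],0.1],[[0,0,0],[0,0,-3],0.1],[[0,0,0],[0,0,-3],0.1],[[0,0,0],[0,0,-2.5],0.1],[[0,0,0],[0,0,0],0.1],[[0,0,0],[0,0,0],0.1]]}}

```text
time: 30.0
tool_pos: [431.8, -324.8, 141.0]
tcp_rot: [0.001, 0.996, 0.087, 0.001]
ft_force: [-0.3, 0.7, -0.6]
gripper_width: 0.171
grasp_force: 33.8
```

```bash
python3 - <<'E'
from pal import *
plan((*(pocket(6)+.8*np.array([.196,.981])),138),78.7,9)
E
```

```text
t 30.0 tcp [ 431.8 -324.8  141. ] yaw 10.01 q6 0.62 w 0.171
[[0, 0, np.float64(-7.63)], [1.09, -3.48, 0.03]]
[[0, 0, np.float64(-7.63)], [1.55, -3.31, 0.03]]
[[0, 0, np.float64(-7.63)], [1.97, -3.07, 0.03]]
[[0, 0, np.float64(-7.63)], [2.36, -2.78, 0.03]]
[[0, 0, np.float64(-7.63)], [2.71, -2.45, 0.03]]
[[0, 0, np.float64(-7.63)], [3.01, -2.06, 0.03]]
[[0, 0, np.float64(-7.63)], [3.26, -1.65, 0.03]]
[[0, 0, np.float64(-7.63)], [3.45, -1.2, 0.03]]
[[0, 0, np.float64(-7.63)], [3.58, -0.73, 0.03]]
```

Request:
{"name": "apply_moves", "arguments": {"rows": [[[0,0,-7.63],[1.09,-3.48,0],0.1],[[0,0,-7.63],[1.55,-3.31,0],0.1],[[0,0,-7.63],[1.97,-3.07,0],0.1],[[0,0,-7.63],[2.36,-2.78,0],0.1],[[0,0,-7.63],[2.71,-2.45,0],0.1],[[0,0,-7.63],[3.01,-2.06,0],0.1],[[0,0,-7.63],[3.26,-1.65,0],0.1],[[0,0,-7.63],[3.45,-1.2,0],0.1]]}}

```text
time: 30.8
tool_pos: [468.2, -33.0, 138.6]
tcp_rot: [-0.001, 0.812, 0.583, -0.001]
ft_force: [-0.2, 0.2, -1.2]
gripper_width: 0.172
grasp_force: 33.9
```

Request:
{"name": "apply_moves", "arguments": {"rows": [[[0,0,-7.63],[3.58,-0.73,0],0.1],[[0,0,0],[0,0,0],0.1],[[0,0,0],[0,0,0],0.1],[[0,0,0],[0,0,0],0.1]]}}

```text
time: 31.2
tool_pos: [473.4, 1.0, 139.3]
tcp_rot: [-0.0, 0.774, 0.634, -0.001]
ft_force: [0.0, 0.0, -0.2]
gripper_width: 0.168
grasp_force: 33.9
```

```bash
python3 - <<'E'
from pal import *
T=pocket(6)+.8*np.array([.196,.981]); to((*T,90),78.7)
E
```

```text
t 31.2 tcp [473.4   1.  139.3] yaw 78.63 tilt [-0.001 -0.001] F [ 0.   0.  -0.2] w 0.168 g 33.9 q6 0.05
turn az -0.07
shift [0.02 0.07 4.93]
```

Request:
{"name": "apply_moves", "arguments": {"rows": [[[0,0,0],[0,0.07,1.5],0.1],[[0,0,0],[0,0,1.5],0.1],[[0,0,0],[0,0,0.5],0.1],[[0,0,0],[0,0,0.7],0.1],[[0,0,0],[0,0,0.7],0.1],[[0,0,0],[0,0,0],0.1]]}}

```text
time: 31.8
tool_pos: [474.9, 1.0, 90.5]
tcp_rot: [0.0, 0.774, 0.634, -0.0]
ft_force: [1.8, -0.5, -1.3]
gripper_width: 0.169
grasp_force: 33.8
```

Request:
{"name": "apply_moves", "arguments": {"rows": [[[0,0,0],[0,0,0.7],0.1],[[0,0,0],[0,0,0.7],0.1],[[0,0,0],[0,0,0.5],0.1],[[0,0,0],[0,0,0],0.1],[[0,0,0],[0,0,0],0.1]]}}

```text
time: 32.3
tool_pos: [474.8, 1.5, 71.9]
tcp_rot: [0.0, 0.773, 0.634, -0.0]
ft_force: [1.6, -1.8, -2.1]
gripper_width: 0.164
grasp_force: 33.8
```

Pocket 6 is open. Release.

Request:
{"name": "apply_moves", "arguments": {"rows": [[[0,0,0],[0,0,0.3],0.1],[[0,0,0],[0,0,0],0.1],[[0,0,0],[0,0,0],0.3],[[0,0,0],[0,0,0],0.3],[[0,0,0],[0,0,-1],0.3],[[0,0,0],[0,0,-3],0.3],[[0,0,0],[0,0,-4],0.3],[[0,0,0],[0,0,0],0.3]]}}

```text
time: 33.1
tool_pos: [478.2, 1.3, 154.4]
tcp_rot: [0.004, 0.773, 0.634, 0.004]
ft_force: [0.8, -0.3, 0.1]
gripper_width: 0.301
grasp_force: 0.0
```

```bash
sed -i 's/d=o\[0\]-o\[-1\]; a=.*; print/d=o[0]-o[-1]; a=np.degrees(np.arctan2(d[1],d[0])) if len(o)>1 else 10.; print/; s/a.round(1)/round(a,1)/' nxt.py; python3 nxt.py 9; python3 -c "
from pal import *
s=snap('side'); print(proj(s,(*pocket(6),83)).round(1))"
```

```text
[[397.7, -329.8]]
row yaw 10.0
side brass [([306.5, 239.5], [302, 230, 10, 20, 141]), ([285.5, 245.6], [282, 239, 8, 14, 91]), ([314.1, 256.4], [311, 250, 7, 14, 93])]
t 33.2 tcp [475.1   1.7 150.5] yaw 78.7 q6 0.05 w 0.3
[[0, 0, np.float64(7.63)], [-3.78, -0.12, 0.28]]
[[0, 0, np.float64(7.63)], [-3.76, 0.38, 0.28]]
[[0, 0, np.float64(7.63)], [-3.68, 0.88, 0.28]]
[[0, 0, np.float64(7.63)], [-3.53, 1.36, 0.28]]
[[0, 0, np.float64(7.63)], [-3.32, 1.82, 0.28]]
[[0, 0, np.float64(7.63)], [-3.05, 2.24, 0.28]]
[[0, 0, np.float64(7.63)], [-2.72, 2.63, 0.28]]
[[0, 0, np.float64(7.63)], [-2.35, 2.96, 0.28]]
[[0, 0, np.float64(7.63)], [-1.93, 3.25, 0.28]]
[284.4 240.9]
```

Request:
{"name": "apply_moves", "arguments": {"rows": [[[0,0,7.63],[-3.78,-0.12,0.2],0.3],[[0,0,7.63],[-3.76,0.38,0.2],0.3],[[0,0,7.63],[-3.68,0.88,0.2],0.3],[[0,0,7.63],[-3.53,1.36,0.2],0.3],[[0,0,7.63],[-3.32,1.82,0.2],0.3],[[0,0,7.63],[-3.05,2.24,0.2],0.3],[[0,0,7.63],[-2.72,2.63,0.2],0.3],[[0,0,7.63],[-2.35,2.96,0.2],0.3]]}}

```text
time: 34.05
tool_pos: [404.4, -293.6, 131.5]
tcp_rot: [-0.001, 0.989, 0.151, -0.001]
ft_force: [-0.3, -0.6, -0.6]
gripper_width: 0.298
grasp_force: 0.0
```

Request:
{"name": "apply_moves", "arguments": {"rows": [[[0,0,7.63],[-1.93,3.25,0.2],0.33],[[0,0,0],[0,0,0],0.33],[[0,0,0],[0,0,0],0.33],[[0,0,0],[0,0,0],0.33]]}}

```text
time: 34.45
tool_pos: [396.8, -328.2, 130.1]
tcp_rot: [-0.001, 0.996, 0.088, -0.001]
ft_force: [0.3, 0.6, -0.6]
gripper_width: 0.328
grasp_force: 0.0
```

```bash
python3 -c "
from h import *
to((397.2,-329.3,46),10)"
```

```text
t 34.5 tcp [ 396.8 -328.2  130.1] yaw 10.08 tilt [-0.002  0.003] F [ 0.3  0.6 -0.6] w 0.328 g 0.0 q6 0.57
turn az 0.08
shift [0.02 0.11 8.41]
```

Request:
{"name": "apply_moves", "arguments": {"rows": [[[0,0,0],[0,0.1,2.5],0.33],[[0,0,0],[0,0,2.5],0.33],[[0,0,0],[0,0,1.5],0.33],[[0,0,0],[0,0,0],0.33]]}}

```text
time: 34.85
tool_pos: [396.4, -327.8, 64.0]
tcp_rot: [-0.002, 0.996, 0.089, -0.002]
ft_force: [0.6, 0.9, 0.6]
gripper_width: 0.329
grasp_force: 0.0
```

Request:
{"name": "apply_moves", "arguments": {"rows": [[[0,0,0],[0,0,1.0],0.33],[[0,0,0],[0,0,1.0],0.33],[[0,0,0],[0,0,0],0.33],[[0,0,0],[0,0,0],0.1],[[0,0,0],[0,0,0],0.1],[[0,0,0],[0,0,0],0.1],[[0,0,0],[0,0,0],0.1]]}}

```text
time: 35.55
tool_pos: [397.4, -330.6, 46.2]
tcp_rot: [-0.0, 0.996, 0.087, -0.0]
ft_force: [-0.0, 1.4, 0.2]
gripper_width: 0.169
grasp_force: 33.9
```

Request:
{"name": "apply_moves", "arguments": {"rows": [[[0,0,0],[0,0,-1],0.1],[[0,0,0],[0,0,-3],0.1],[[0,0,0],[0,0,-3],0.1],[[0,0,0],[0,0,-2.5],0.1],[[0,0,0],[0,0,0],0.1],[[0,0,0],[0,0,0],0.1]]}}

```text
time: 36.15
tool_pos: [397.7, -331.3, 141.7]
tcp_rot: [0.001, 0.996, 0.087, 0.001]
ft_force: [-0.3, 0.3, -1.4]
gripper_width: 0.169
grasp_force: 34.0
```

```bash
python3 - <<'E'
from pal import *
plan((*(pocket(7)+.4*np.array([.196,.981])),138),78.7,9)
E
```

```text
t 36.1 tcp [ 397.7 -331.3  141.7] yaw 10.02 q6 0.57 w 0.169
[[0, 0, np.float64(-7.63)], [1.37, -3.22, 0.04]]
[[0, 0, np.float64(-7.63)], [1.79, -3.0, 0.04]]
[[0, 0, np.float64(-7.63)], [2.17, -2.74, 0.04]]
[[0, 0, np.float64(-7.63)], [2.52, -2.43, 0.04]]
[[0, 0, np.float64(-7.63)], [2.82, -2.07, 0.04]]
[[0, 0, np.float64(-7.63)], [3.07, -1.68, 0.04]]
[[0, 0, np.float64(-7.63)], [3.26, -1.26, 0.04]]
[[0, 0, np.float64(-7.63)], [3.4, -0.81, 0.04]]
[[0, 0, np.float64(-7.63)], [3.48, -0.36, 0.04]]
```

Request:
{"name": "apply_moves", "arguments": {"rows": [[[0,0,-7.63],[1.37,-3.22,0],0.1],[[0,0,-7.63],[1.79,-3.0,0],0.1],[[0,0,-7.63],[2.17,-2.74,0],0.1],[[0,0,-7.63],[2.52,-2.43,0],0.1],[[0,0,-7.63],[2.82,-2.07,0],0.1],[[0,0,-7.63],[3.07,-1.68,0],0.1],[[0,0,-7.63],[3.26,-1.26,0],0.1],[[0,0,-7.63],[3.4,-0.81,0],0.1]]}}

```text
time: 36.95
tool_pos: [460.1, -56.9, 139.5]
tcp_rot: [-0.001, 0.812, 0.583, -0.001]
ft_force: [0.3, 0.1, -1.3]
gripper_width: 0.17
grasp_force: 34.1
```

Request:
{"name": "apply_moves", "arguments": {"rows": [[[0,0,-7.63],[3.48,-0.36,0],0.1],[[0,0,0],[0,0,0],0.1],[[0,0,0],[0,0,0],0.1],[[0,0,0],[0,0,0],0.1]]}}

```text
time: 37.35
tool_pos: [468.2, -24.9, 140.2]
tcp_rot: [-0.0, 0.774, 0.634, -0.001]
ft_force: [-0.0, -1.1, -0.7]
gripper_width: 0.17
grasp_force: 34.0
```

```bash
python3 - <<'E'
from pal import *
T=pocket(7)+.4*np.array([.196,.981]); to((*T,90),78.7)
E
```

```text
t 37.4 tcp [468.2 -24.9 140.2] yaw 78.63 tilt [-0.002 -0.   ] F [-0.  -1.1 -0.7] w 0.17 g 34.0 q6 -0.0
turn az -0.07
shift [0.02 0.07 5.02]
```

Request:
{"name": "apply_moves", "arguments": {"rows": [[[0,0,0],[0,0.05,1.5],0.1],[[0,0,0],[0,0,1.5],0.1],[[0,0,0],[0,0,0.6],0.1],[[0,0,0],[0,0,0.7],0.1],[[0,0,0],[0,0,0.7],0.1],[[0,0,0],[0,0,0],0.1]]}}

```text
time: 37.95
tool_pos: [469.6, -25.1, 90.5]
tcp_rot: [0.0, 0.773, 0.634, -0.0]
ft_force: [0.3, -1.7, -1.4]
gripper_width: 0.171
grasp_force: 33.8
```

Request:
{"name": "apply_moves", "arguments": {"rows": [[[0,0,0],[0,0,0.7],0.1],[[0,0,0],[0,0,0.7],0.1],[[0,0,0],[0,0,0.5],0.1],[[0,0,0],[0,0,0],0.1],[[0,0,0],[0,0,0],0.1]]}}

```text
time: 38.45
tool_pos: [469.4, -24.5, 71.8]
tcp_rot: [-0.0, 0.773, 0.634, -0.0]
ft_force: [1.4, -1.3, -2.0]
gripper_width: 0.169
grasp_force: 33.9
```

Request:
{"name": "apply_moves", "arguments": {"rows": [[[0,0,0],[0,0,0.3],0.1],[[0,0,0],[0,0,0],0.1],[[0,0,0],[0,0,0],0.3],[[0,0,0],[0,0,0],0.3],[[0,0,0],[0,0,-1],0.3],[[0,0,0],[0,0,-3],0.3],[[0,0,0],[0,0,-4],0.3],[[0,0,0],[0,0,0],0.3]]}}

```text
time: 39.25
tool_pos: [473.2, -24.9, 154.5]
tcp_rot: [0.004, 0.773, 0.634, 0.004]
ft_force: [0.0, 0.4, 0.9]
gripper_width: 0.304
grasp_force: 0.0
```

```bash
python3 - <<'E'
from pal import *
plan((601,-121.5,150),108.7,6)
c=snap('top'); s=snap('side')
print([b for b in blobs(s,(16,105,50),(29,255,255),40) if 200<b[0][1]<300 and b[0][0]<390])
print([(n,proj(s,(*pocket(n),83)).round(1).tolist()) for n in(1,2,4,6,7)])
a=cv2.resize(s['frame'][200:310,250:410,::-1],None,fx=4,fy=4,interpolation=cv2.INTER_CUBIC)
cv2.imwrite('pics/load.png',a)
E
```

```text
t 39.2 tcp [473.2 -24.9 154.5] yaw 78.69 q6 -0.0 w 0.304
[[0, 0, np.float64(-5.0)], [-1.16, 2.41, 0.07]]
[[0, 0, np.float64(-5.0)], [-1.37, 2.29, 0.07]]
[[0, 0, np.float64(-5.0)], [-1.56, 2.17, 0.07]]
[[0, 0, np.float64(-5.0)], [-1.74, 2.02, 0.07]]
[[0, 0, np.float64(-5.0)], [-1.91, 1.86, 0.07]]
[[0, 0, np.float64(-5.0)], [-2.07, 1.69, 0.07]]
[([306.5, 239.4], [302, 230, 10, 20, 141]), ([286.8, 249.1], [282, 239, 11, 21, 158]), ([314.0, 256.4], [311, 250, 7, 14, 92])]
[(1, [303.8, 230.9]), (2, [306.9, 237.5]), (4, [313.8, 251.5]), (6, [284.4, 240.9]), (7, [287.2, 247.9])]
```

View pics/load.png

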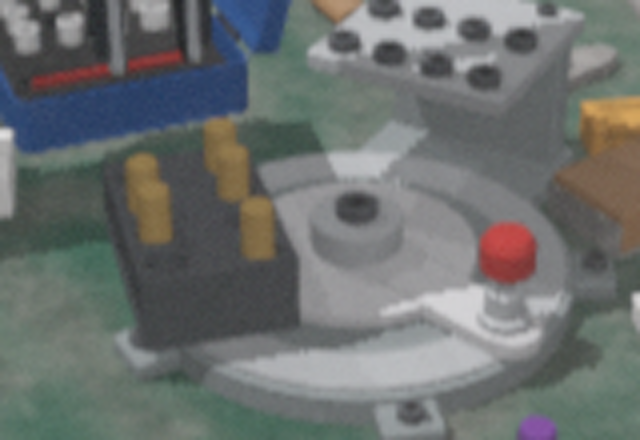

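All five blanks stand equally low in the pallet and the knob is home at crop (508,252). Now to the knob.

Request:
{"name": "apply_moves", "arguments": {"rows": [[[0,0,-5],[-1.16,2.41,0],0.5],[[0,0,-5],[-1.37,2.29,0],0.5],[[0,0,-5],[-1.56,2.17,0],0.5],[[0,0,-5],[-1.74,2.02,0],0.5],[[0,0,-5],[-1.91,1.86,0],0.5],[[0,0,-5],[-2.07,1.69,0],0.5],[[0,0,0],[0,0,0],0.5],[[0,0,0],[0,0,0],0.5]]}}

```text
time: 40.15
tool_pos: [596.1, -120.7, 147.3]
tcp_rot: [-0.002, 0.583, 0.812, -0.0]
ft_force: [-0.7, 0.3, 0.7]
gripper_width: 0.5
grasp_force: 0.0
```

Request:
{"name": "apply_moves", "arguments": {"rows": [[[0,0,0],[0,0,0],0.5],[[0,0,0],[0,0,0],0.5]]}}

```text
time: 40.35
tool_pos: [596.1, -120.2, 148.8]
tcp_rot: [-0.001, 0.583, 0.813, -0.0]
ft_force: [-0.3, -0.4, 0.5]
gripper_width: 0.497
grasp_force: 0.0
```

```bash
python3 -c "
from h import *
to((601,-121.8,60),108.7)"
```

```text
t 40.4 tcp [ 596.1 -120.2  148.8] yaw 108.7 tilt [-0.001  0.001] F [-0.3 -0.4  0.5] w 0.497 g 0.0 q6 -0.64
turn az -0.0
shift [-0.31  0.41  8.88]
```

Request:
{"name": "apply_moves", "arguments": {"rows": [[[0,0,0],[-0.3,0.41,2],0.5],[[0,0,0],[0,0,2.5],0.5],[[0,0,0],[0,0,2.5],0.5],[[0,0,0],[0,0,1.7],0.5],[[0,0,0],[0,0,0],0.5],[[0,0,0],[0,0,0],0.1],[[0,0,0],[0,0,0],0.1],[[0,0,0],[0,0,0],0.1]], "newtons": 60}}

```text
time: 41.15
tool_pos: [602.1, -122.4, 63.1]
tcp_rot: [0.0, 0.583, 0.813, 0.0]
ft_force: [-1.7, 0.8, 1.1]
gripper_width: 0.262
grasp_force: 59.1
```

Request:
{"name": "apply_moves", "arguments": {"rows": [[[0,0,0],[0,0,0],0.1],[[0,0,0],[0,0,-0.3],0.1],[[0,0,0],[0,0,-0.3],0.1],[[0,0,0],[0,0,-0.3],0.1],[[0,0,0],[0,0,-0.25],0.1],[[0,0,0],[0,0,0],0.1],[[0,0,0],[0,0,0],0.1]]}}

```text
time: 41.85
tool_pos: [602.0, -122.4, 73.4]
tcp_rot: [-0.0, 0.583, 0.813, 0.0]
ft_force: [-0.6, 1.3, -5.0]
gripper_width: 0.267
grasp_force: 59.1
```

```bash
python3 -c "
from h import *
to((571.5,-32.5,72))
p=pose()[0];d=p[:2]-(571.5,-32.5);print(np.hypot(*d),np.degrees(np.arctan2(d[1],d[0])))"
```

```text
t 41.9 tcp [ 602.  -122.4   73.4] yaw 108.69 tilt [-0.  0.] F [-0.6  1.3 -5. ] w 0.267 g 59.1 q6 -0.64
shift [ 9.49 -0.01  0.14]
94.91579933198287 -71.27862651198022
```

Request:
{"name": "apply_moves", "arguments": {"rows": [[[0,0,0],[0,0,-0.06],0.1],[[0,0,2],[0.006,-0.331,0],0.1],[[0,0,3],[0.013,-0.497,0],0.1],[[0,0,5],[0.036,-0.827,0],0.1],[[0,0,5],[0.036,-0.827,0],0.1],[[0,0,0],[0,0,0],0.1]]}}

```text
time: 42.45
tool_pos: [576.5, -127.2, 73.9]
tcp_rot: [-0.001, 0.684, 0.729, -0.0]
ft_force: [-0.7, 1.5, -6.4]
gripper_width: 0.261
grasp_force: 59.3
```

Request:
{"name": "apply_moves", "arguments": {"rows": [[[0,0,5],[0.036,-0.827,0],0.1],[[0,0,5],[0.036,-0.827,0],0.1],[[0,0,5],[0.036,-0.827,0],0.1],[[0,0,5],[0.036,-0.827,0],0.1],[[0,0,5],[0.036,-0.827,0],0.1],[[0,0,5],[0.036,-0.827,0],0.1],[[0,0,5],[0.036,-0.827,0],0.1],[[0,0,5],[0.036,-0.827,0],0.1]]}}

```text
time: 43.25
tool_pos: [515.4, -109.0, 74.1]
tcp_rot: [0.0, 0.892, 0.451, -0.0]
ft_force: [-0.7, 1.7, -5.1]
gripper_width: 0.266
grasp_force: 59.3
```

```bash
python3 -c "
from h import *
to((571.5,-32.5,72))
p=pose()[0];d=p[:2]-(571.5,-32.5);print(np.hypot(*d),np.degrees(np.arctan2(d[1],d[0])))"
```

```text
t 43.2 tcp [ 515.4 -109.    74.1] yaw 53.65 tilt [-0. -0.] F [-0.7  1.7 -5.1] w 0.266 g 59.3 q6 0.29
shift [ 9.49 -0.01  0.2 ]
94.9138807093538 -126.262604990377
```

Tracking well. 80 degrees remain.

Request:
{"name": "apply_moves", "arguments": {"rows": [[[0,0,5],[0.036,-0.827,0],0.1],[[0,0,5],[0.036,-0.827,0],0.1],[[0,0,5],[0.036,-0.827,0],0.1],[[0,0,5],[0.036,-0.827,0],0.1],[[0,0,5],[0.036,-0.827,0],0.1],[[0,0,5],[0.036,-0.827,0],0.1],[[0,0,5],[0.036,-0.827,0],0.1],[[0,0,5],[0.036,-0.827,0],0.1]]}}

```text
time: 44.05
tool_pos: [478.8, -54.9, 74.1]
tcp_rot: [0.0, 0.993, 0.119, -0.001]
ft_force: [-2.9, 0.7, -5.5]
gripper_width: 0.264
grasp_force: 59.3
```

Request:
{"name": "apply_moves", "arguments": {"rows": [[[0,0,5],[0.036,-0.827,0],0.1],[[0,0,5],[0.036,-0.827,0],0.1],[[0,0,5],[0.036,-0.827,0],0.1],[[0,0,5],[0.036,-0.827,0],0.1],[[0,0,5],[0.036,-0.827,0],0.1],[[0,0,5],[0.036,-0.827,0],0.1],[[0,0,0],[0,0,0],0.1],[[0,0,0],[0,0,0],0.1]]}}

```text
time: 44.85
tool_pos: [479.7, -5.1, 73.9]
tcp_rot: [-0.0, 0.99, -0.141, -0.001]
ft_force: [-1.9, 4.8, -5.9]
gripper_width: 0.266
grasp_force: 59.4
```

```bash
python3 -c "
from h import *
to((571.5,-32.5,72))
p=pose()[0];d=p[:2]-(571.5,-32.5);print(np.hypot(*d),np.degrees(np.arctan2(d[1],d[0])))"
```

```text
t 44.9 tcp [479.7  -5.1  73.9] yaw -16.17 tilt [-0.002  0.001] F [-1.9  4.8 -5.9] w 0.266 g 59.4 q6 1.7
shift [9.58 0.08 0.17]
95.7707367942545 163.37397511495263
```

Request:
{"name": "apply_moves", "arguments": {"rows": [[[0,0,4],[0.06,-0.662,0],0.1],[[0,0,4],[0.023,-0.662,0],0.1],[[0,0,2],[0.006,-0.331,0],0.1],[[0,0,0],[0,0,0],0.1],[[0,0,0],[0,0,0],0.1]]}}

```text
time: 45.35
tool_pos: [485.7, 10.3, 73.8]
tcp_rot: [-0.001, 0.974, -0.227, -0.002]
ft_force: [-2.1, 5.8, -6.0]
gripper_width: 0.262
grasp_force: 59.5
```

Request:
{"name": "apply_moves", "arguments": {"rows": [[[0,0,0],[0,0,0.2],0.1],[[0,0,0],[0,0,0.3],0.1],[[0,0,0],[0,0,0.3],0.1],[[0,0,0],[0,0,0],0.1]]}}

```text
time: 45.75
tool_pos: [485.7, 10.2, 65.7]
tcp_rot: [-0.001, 0.974, -0.227, -0.002]
ft_force: [-4.0, 6.1, -3.5]
gripper_width: 0.263
grasp_force: 59.6
```

```bash
python3 -c "
from h import *
to((571.5,-32.5,72))
p=pose()[0];d=p[:2]-(571.5,-32.5);print(np.hypot(*d),np.degrees(np.arctan2(d[1],d[0])))"
```

```text
t 45.8 tcp [485.7  10.2  65.7] yaw -26.25 tilt [-0.003  0.002] F [-4.   6.1 -3.5] w 0.263 g 59.6 q6 1.9
shift [ 9.58  0.04 -0.66]
95.86417513802331 153.51909750657205
```

Request:
{"name": "apply_moves", "arguments": {"rows": [[[0,0,0],[0,0,0.25],0.1],[[0,0,0],[0,0,0],0.1],[[0,0,0],[0,0,0],0.6],[[0,0,0],[0,0,0],0.6],[[0,0,0],[0,0,0],0.6],[[0,0,0],[0,0,-2],0.6],[[0,0,0],[0,0,-4],0.6],[[0,0,0],[0,0,-4],0.6]]}}

```text
time: 46.55
tool_pos: [487.2, 8.8, 164.9]
tcp_rot: [0.0, 0.974, -0.228, 0.0]
ft_force: [0.4, -0.0, -0.5]
gripper_width: 0.6
grasp_force: 0.0
```

Request:
{"name": "apply_moves", "arguments": {"rows": [[[0,0,0],[0,4,-2],0.6],[[0,0,0],[0,4,0],0.6],[[0,0,0],[0,4,0],0.6],[[0,0,0],[0,4,0],0.6],[[0,0,0],[0,4,0],0.6],[[0,0,0],[0,0,0],0.6],[[0,0,0],[0,0,0],0.6],[[0,0,0],[0,0,0],0.6]]}}

```text
time: 47.35
tool_pos: [398.8, -169.7, 183.9]
tcp_rot: [-0.0, 0.974, -0.227, 0.001]
ft_force: [0.2, 0.6, -0.8]
gripper_width: 0.598
grasp_force: 0.0
```

```bash
python3 - <<'E'
from h import *
to((0,0,0))
c=snap('top'); s=snap('side')
for n,cc in(('top',c),('side',s)):
    print(n,[b for b in blobs(cc,(0,140,90),(6,255,255),15)],[proj(cc,(486.3,9.8,z)).round(1).tolist() for z in (67,76,78)])
a=cv2.resize(s['frame'][180:310,210:410,::-1],None,fx=4,fy=4,interpolation=cv2.INTER_CUBIC)
cv2.imwrite('pics/end.png',a)
E
```

```text
t 47.4 tcp [ 398.8 -169.7  183.9] yaw -26.29 tilt [ 0.001 -0.   ] F [ 0.2  0.6 -0.8] w 0.598 g 0.0 q6 1.47
shift [-43.29   2.46  18.35]
top [([279.2, 37.9], [275, 31, 9, 13, 78]), ([401.9, 124.8], [396, 115, 13, 21, 148]), ([437.2, 167.6], [420, 156, 37, 25, 399]), ([98.2, 175.0], [97, 170, 4, 11, 18]), ([206.3, 252.7], [202, 230, 9, 46, 166]), ([299.5, 274.1], [294, 269, 12, 12, 107]), ([192.0, 306.7], [187, 302, 11, 11, 84]), ([374.3, 343.7], [364, 340, 21, 8, 116])] [[299.2, 274.5], [299.1, 273.9], [299.0, 273.8]]
side [([222.6, 198.6], [219, 195, 9, 8, 37]), ([290.6, 244.3], [286, 239, 11, 12, 97]), ([250.6, 338.8], [244, 329, 14, 22, 165])] [[288.8, 244.1], [288.5, 240.2], [288.5, 239.3]]
```

View pics/end.png

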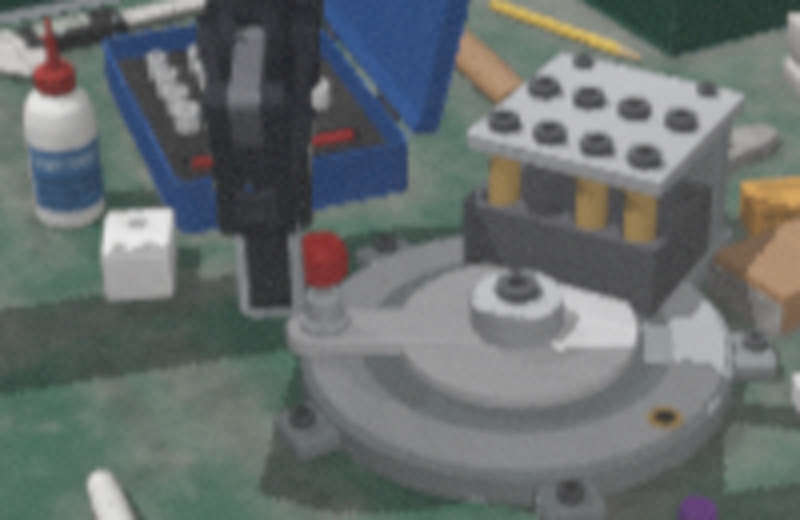

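The pallet is back under the bush plate with the blanks standing clear of it. The knob sits at home height and angle (side 290.6,244.3; top 299.5,274.1, against 299.0,273.7 at the start), and the bottle and block are untouched. Handing in.

```bash
python3 -c "
from station import r
print(r.job_done())"
```

```text
the job is handed in; nothing more can be done
None
```

The job is handed in: all five blanks are fully down in pockets 1, 2, 4, 6 and 7, the pallet is back under the bush plate with the plunger home, and the oil bottle and aluminium block were not touched; the hand-in returned no verdict.

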